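# Take the heat sink out of the crank vise and hold it up to the inspection camera

### The arm

A 6-joint arm with a two-finger parallel gripper is mounted at the origin on the work surface. World frame = base frame: x ahead of the robot, y to its left, z up, the work surface at z = 0. Lengths are in m, angles in degrees, forces in N, time in s.
With the tool pointing down it reaches from about 0.225 to 0.875 m from the base axis. Payload 3.4 kg.
Tool frame: the origin (TCP) lies between the finger pads; the fingertips stand 8 mm ahead of it and the grasp point (between the pads) lies 11 mm behind it (r.tcp_to_tips is the distance from the TCP to the fingertips, in m); z points along the fingers, y is the direction in which the jaws open and shut (so a half turn about z gives the same grasp; the last joint's range is limited). The gripper opens to 85 mm and grips with 20 to 120 N. Pads are 22 mm wide; open, the fingers measure 114 mm over their backs; the gripper's body (76 mm by 85 mm) begins 54 mm behind the grasp point. The pads swing forward as they close: fully open they stand 13 mm farther back than shut.
Start: joints at [69.557, 15.808, 86.224, -0, 77.962, -6.933], TCP at [0.134, 0.559, 0.239] pointing down, gripper open.
Joint ranges: [-165.64, 165.64], [-43.16, 119.46], [12.63, 154.43], [-67.54, 247.53], [6.08, 155.33], [-154.97, 154.97]. Speed limits (degrees/s): [147.25, 147.25, 180, 180, 180, 180].

### API

Orientations are given as a 3x3 rotation matrix whose columns are the frame's x, y, z axes.
In Python, from plant import r gives the robot as it stands.
- The arm moves only by the tool servo_tool, never from a script. Its argument "series" is a list of rows, each an object of numbers: "tx", "ty", "tz": the shift along the tool's x, y, z in cm; "ax", "ay", "az": the turn, a rotation vector about the tool's x, y, z in degrees; "claw": the opening in per cent of the stroke, from 0 (shut) to 100 (fully open). A call has 1 to 5 rows; each row shifts and turns the commanded pose from where the row before left it, along the tool's axes as they then stand; what a row does not reach is not made up. A row lasts 1/8 s, in which the tool goes at most 62.5 mm and 10.7 degrees, less where a joint would pass 70% of its speed; a pose out of reach is approached as far as the arm can. A call with a gripper value outside its range is refused whole. The fingers move at their own pace and stop on an object; "newtons" is the grip in N (left out, the last holds). Time passes only in rows, so rows that do not move let the fingers close. It gives the time, the measured TCP pose, the force and the opening at its end, in the units of the state.
- r.get_state(): the state, without advancing time (a new reading comes with each control period).
- r.capture(name): name is "scene" or "top" or "wrist"; returns (picture, depth): 420x560x3 uint8, red, green, blue; 420x560 float32, m along the optical axis (not along the pixel's ray), 0 where there is no reading.
- r.calibration(name): a dict with "vfov" (degrees; the focal length in pixels is half the picture's height over the tangent of half this angle, whatever the lens; pixels are square), "cx", "cy" (the principal point, pixels), "eye" and "rotation" of the camera in the world; the wrist camera has in their place "hand_eye" (4x4, takes a point from camera to tool coordinates, whose origin is the TCP and whose axes are the flange's). Camera axes: x right, y up, looking along -z (the intrinsics and any distortion apply to the point x, -y, -z); pixel columns grow to the right and rows downward; lengths in m; the calibration is good to about 2 mm. A picture is of the moment at which its call begins: read the wrist's pose just before it. calibration takes no time and is no camera call.
- r.hand_in(): hands the job in, once; it reports no verdict.
The state is a dict: "time": time; "joint_positions": joint angles; "joint_velocities": joint speeds; "tau": joint torques, N m; "tool_pos": TCP position; "tcp_rot": TCP orientation; "wrist_force": force on the tool from outside, world axes, zero at the start; "moment": the same for the moment, N m; "opening": finger opening in m.
Only numpy, scipy, OpenCV 4.12 (cv2) and the standard library are available. Lean on these libraries where they do the work, as an engineer would, in place of code of your own. Each camera call takes 0.05 s, during which the arm holds its last target. There are 200 camera calls.

### The job

The black heat sink clamped in the blue vise must have its bare flat mounting face checked: wind the vise open by its crank, about two full turns anticlockwise as seen from the handle end, while the heat sink stays standing in it. Then lift the heat sink out and hold it up in the air to the inspection camera, with its flat face squarely towards the tilted lens, the middle of that face on the lens axis 100 mm in front of the lens, same end up as it stood in the vise and not rolled sideways. Finish holding it there, still, in the gripper; do not drop it, touch the camera or its stand, or disturb the other things on the bench.

Things in the scene. Friction and masses are not known exactly. Their poses are not given: they have to be found in the camera images.
- crank (a joint): Crank of the vise, rad. 0 = arm straight up; grows as it is wound open, anticlockwise seen from the handle end (looking along the vise's +y); travel -2 to 30. Starts between -1.2 and 0.5, jaws tight. One turn moves the jaw on the crank's side 4 mm towards the crank; the other jaw is fixed. Self-locking: turns against about 2 N at the handle and stays where it is left.
- crank_grip (a point): Centre of the crank's black handle, a sleeve 16 mm in diameter, 58 mm long, parallel to the screw, on the -y side of the crank arm. The sleeve spins freely on its pin, so it can stay pinched from above through whole turns. Circle radius 38 mm: at joint value q it is (-38 sin q, 0, 38 cos q) mm from screw_axis in the vise's axes.
- screw_axis (a point): Point on the vise's screw axis (84 mm above the bench) in the plane in which the centre of the crank handle circles. Axes as vise; nothing stands at this point itself.
- vise: Blue bench vise with black soft jaw faces, fixed, on a round pedestal (120 mm flange). Origin on the bench below the middle of the jaws, z up, y along the screw from the crank (-y) to the fixed jaw (+y), x along the jaws. Bed top 100 mm, jaw tops 128 mm above the bench; jaws 64 mm wide. Bed from y = -85 to 50 mm, crank arm at y = -104 to -113, handle at y = -115 to -173 mm.
- sink_centre (a point): Centre of the heat sink, a black finned aluminium extrusion with bare sawn ends, 110 g, 26 mm deep (its x), 40 wide (y), 80 tall (z, up in the vise). It stands on the vise's bed, 52 mm of it above the jaws. x comes out of the bare silvery flat face with two small holes, which rests against the fixed jaw (x along the vise's +y); fins on -x. The ends of its width (y) are free for gripping.
- sink_face (a point): Middle of the heat sink's flat mounting face (13 mm from sink_centre along the heat sink's x); same axes as the heat sink.
- sink_back (a point): Middle of the heat sink's finned back (13 mm from sink_centre along its -x); same axes.
- lens (a point): Centre of the front of the camera's lens, inside a black ring light 54 mm in diameter on a white cylinder 48 mm in diameter. x is the optical axis, pointing from the work back into the camera, which looks along -x, 20 degrees down from level. z is up in the picture, y level to the side.
- focus (a point): Point in empty air on the camera's axis, 100 mm in front of the lens, where the middle of the flat face belongs. Axes as lens; when the heat sink is shown rightly its x, y, z axes point the same way as these (it leans back 20 degrees, its face looking up into the lens).
- stand: Stand of the inspection camera: white base plate 160 x 140 x 14 mm on the bench, origin under its centre, -x towards the work; steel column (22 mm, 384 mm high) 40 mm behind the centre, carrying the camera. The camera's height differs from time to time. Not to be touched.
- reel: Bystander: solder reel standing on its flange, 60 mm in diameter, 46 mm high; origin under its centre.
- flux: Bystander: small white bottle with a red cap, 42 mm in diameter, 95 mm high; origin under its centre.
- meter: Bystander: yellow multimeter lying on its back, 150 (its x) x 76 x 34 mm (dial to 44 mm); origin under its centre.
- driver: Bystander: screwdriver with an orange handle, 170 mm long, lying on the bench along its x.
Not all that is in view belongs to the job. Of the things that look like the part that bears sink_centre, the largest one is meant.

How it is judged:
By the outcome, as a careful person would: the job done as asked, in the order asked, and still so for the second after the job is handed in, while the arm keeps its last pose, push and grip.
It also fails if it takes over 61 s, if anything falls off the work surface, if the arm or the gripper's body presses on something with over 40 N, if the wrist force passes 120 N, or if a joint passes its speed limit or range.

## Working session

There is one attempt and no reset: what is moved stays moved. The work goes in short steps, Python scripts to look and compute and a tool call to move; the robot and the scene stay as the last step left them, time stands still between calls to the robot, and variables do not carry over. Pictures are saved under pics/ and viewed, about 8 in all and at most 12, crops included, and the job is handed in when it is done.

Besides the shell and the picture viewer there is one more tool, called after "Emit:" as name([rows], argument=value, ...), one row to a line, values as JSON. servo_tool: Moves the arm, as the interface text tells. Its arguments: {"type":"object","properties":{"series":{"type":"array","items":{"type":"object","properties":{"tx":{"type":"number"},"ty":{"type":"number"},"tz":{"type":"number"},"ax":{"type":"number"},"ay":{"type":"number"},"az":{"type":"number"},"claw":{"type":"number"}}}},"newtons":{"type":"number"}},"required":["series"]}

```bash
mkdir -p pics; ls
cat > h.py <<'E'
import numpy as np, cv2
from plant import r
def K(c):
    f=210/np.tan(np.radians(c['vfov']/2)); return f,c['cx'],c['cy']
def pose(name,st=None):
    c=r.calibration(name)
    if 'eye' in c: return np.array(c['rotation']),np.array(c['eye'])
    st=st or r.get_state(); H=np.array(c['hand_eye']); R=np.array(st['tcp_rot'])
    return R@H[:3,:3], R@H[:3,3]+np.array(st['tool_pos'])
def cloud(name,dep,P):
    f,cx,cy=K(r.calibration(name)); R,e=P
    v,u=np.mgrid[:420,:560]
    p=np.stack([(u-cx)/f*dep,-(v-cy)/f*dep,-dep],-1)
    return p@R.T+e
def proj(name,X,P):
    f,cx,cy=K(r.calibration(name)); R,e=P
    p=(np.atleast_2d(X)-e)@R
    return np.c_[cx+f*p[:,0]/-p[:,2], cy-f*p[:,1]/-p[:,2]]
def ray(name,u,v,P):
    f,cx,cy=K(r.calibration(name)); R,e=P
    return R@np.array([(u-cx)/f,-(v-cy)/f,-1]),e
def grab(name,tag):
    P=pose(name); im,d=r.capture(name)
    cv2.imwrite(f'pics/{tag}.png',im[:,:,::-1]); np.savez(f'pics/{tag}.npz',im=im,d=d,R=P[0],e=P[1]); return im,d,P
E
python3 - <<'E'
from h import *
for n in('scene','top','wrist'):
    c=r.calibration(n); print(n,c)
    grab(n,n+'0')
print(r.get_state())
E
python3 -c "
import cv2,numpy as np
a=cv2.imread('pics/scene0.png');b=cv2.imread('pics/top0.png')
cv2.imwrite('pics/a.png',a);cv2.imwrite('pics/b.png',b)"
```

```text
pics
scene {'vfov': 44.9819429962516, 'cx': 280.73032358898655, 'cy': 210.14707479940307, 'eye': array([1.40961143, 0.03681981, 0.78018672]), 'rotation': array([[ 0.08063961, -0.58002001,  0.81060103],
       [ 0.99670188,  0.03950776, -0.07088365],
       [ 0.0090889 ,  0.81364361,  0.58129293]])}
top {'vfov': 51.52871462991281, 'cx': 279.4548351658909, 'cy': 208.08304230705002, 'eye': array([0.33414683, 0.11736535, 1.26943413]), 'rotation': array([[-0.02492836,  0.98296323, -0.18210402],
       [-0.9995852 , -0.02713677, -0.00964518],
       [-0.01442258,  0.18178804,  0.98323197]])}
wrist {'vfov': 64.89926637294396, 'cx': 280.0965190124651, 'cy': 208.3603106068747, 'hand_eye': array([[ 5.82263588e-04,  9.50324591e-01,  3.11260073e-01,
         7.91757513e-02],
       [ 9.99999697e-01, -7.14446510e-04,  3.10649145e-04,
        -7.86638722e-04],
       [ 5.17596195e-04,  3.11259798e-01, -9.50324718e-01,
        -1.35110945e-01],
       [ 0.00000000e+00,  0.00000000e+00,  0.00000000e+00,
         1.00000000e+00]])}
{'time': 0.15, 'joint_positions': array([ 6.95577862e+01,  1.58370552e+01,  8.62758551e+01,  2.21232585e-04,
        7.79608124e+01, -6.93174960e+00]), 'joint_velocities': array([-0.06768208, -0.12828929, -0.26938646, -0.00733668, -0.03290766,
       -0.02356918]), 'tau': array([ 3.29255367e-03, -4.17147660e+01, -2.46032184e+01, -1.38232003e-04,
        7.58388836e-03, -3.30958642e-05]), 'tool_pos': array([0.13420194, 0.55875423, 0.23867955]), 'tcp_rot': array([[-9.72327044e-01,  2.33623444e-01, -4.52935833e-04],
       [ 2.33623829e-01,  9.72326311e-01, -1.20435442e-03],
       [ 1.59036000e-04, -1.27684298e-03, -9.99999172e-01]]), 'wrist_force': array([-0.51908704, -0.27098302, -0.69061741]), 'moment': array([ 0.00642595, -0.04066992, -0.01401521]), 'opening': 0.08554544920562468}
```

View pics/scene0.png

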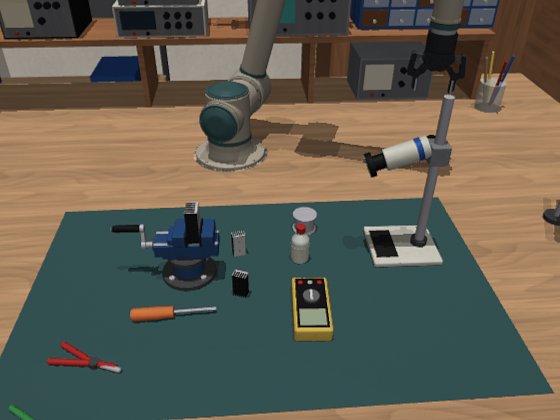

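View pics/top0.png

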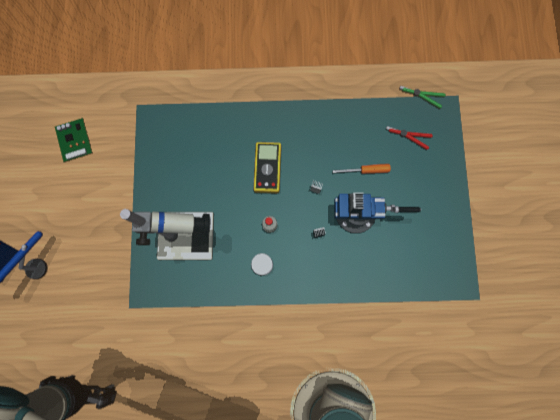

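The scene picture shows the vise at about (188,240) with its handle at (127,229), the sink at (192,222) and the camera's lens at (375,163) on its stand. The top picture shows the vise at (358,207), the handle at (407,209) and the camera at (180,225). Two small heat sinks at (317,187) and (319,232) are decoys.

Run:
```python
from h import *
for n in('top0','scene0'):
    z=np.load(f'pics/{n}.npz');im=z['im'];d=z['d'];nm=n[:-1];C=cloud(nm,d,(z['R'],z['e']))
    hsv=cv2.cvtColor(im,cv2.COLOR_RGB2HSV)
    H,S,V=[hsv[...,i].astype(int) for i in range(3)]
    ok=(d>0)
    blue=(H>105)&(H<125)&(S>120)&ok
    reg=(C[...,0]>.3)&(C[...,0]<.85)&(C[...,1]<.05)&(C[...,1]>-.35)
    for lo,hi in((.09,.11),(.115,.14)):
        m=blue&reg&(C[...,2]>lo)&(C[...,2]<hi); p=C[m]
        if len(p)>20:
            print(n,'blue',lo,len(p),np.median(p[:,2]),cv2.minAreaRect((p[:,:2]*1000).astype(np.float32)))
    m=reg&ok&(C[...,2]>.165)&(C[...,2]<.2); p=C[m]
    print(n,'sinktop',len(p),np.median(p[:,2]) if len(p) else 0,cv2.minAreaRect((p[:,:2]*1000).astype(np.float32)) if len(p)>5 else'')
    # handle: dark
    vise_y=p[:,1].mean() if len(p) else -.1
    m=reg&ok&(C[...,1]<vise_y-.112)&(C[...,1]>vise_y-.2)&(C[...,2]>.06)&(C[...,2]<.14); p=C[m]
    print(n,'handle',len(p),p.min(0),p.max(0),np.median(p,0)); 
    dk=m&(V<70); p=C[dk]
    print(' dark',len(p),p.min(0),p.max(0)); l=cv2.fitLine((p*1000).astype(np.float32),cv2.DIST_HUBER,0,.01,.01).ravel();print(l)
    q=C[m&(V>=70)]; print(' light',len(q),np.median(q,0) if len(q) else '')
    # camera area
    m=ok&(C[...,1]>.1)&(C[...,1]<.5)&(C[...,0]>.3)&(C[...,0]<.8)&(C[...,2]>.17)
    p=C[m];print(n,'cam',len(p),p.min(0),p.max(0))
    dk=m&(V<60);p=C[dk];print(' black',len(p),p.min(0),p.max(0),np.median(p,0))
    w=m&(V>130)&(S<60);p=C[w];print(' white',len(p),p.min(0),p.max(0),np.median(p,0))
    m=ok&(C[...,1]>.1)&(C[...,1]<.5)&(C[...,0]>.3)&(C[...,0]<.8)&(C[...,2]>.008)&(C[...,2]<.022)&(V>130)&(S<60)
    p=C[m];print(' plate',len(p),cv2.minAreaRect((p[:,:2]*1000).astype(np.float32)))
a=cv2.imread('pics/scene0.png');b=cv2.imread('pics/top0.png')
x=cv2.resize(a[185:295,100:245],None,fx=5,fy=5,interpolation=cv2.INTER_CUBIC)[:600,:]
cv2.imwrite('pics/c1.png',x)
x=cv2.resize(a[85:270,350:470],(389,600),interpolation=cv2.INTER_CUBIC);y=cv2.resize(b[195:270,110:230],(400,250),interpolation=cv2.INTER_CUBIC)
y2=cv2.resize(b[180:235,320:430],(400,200),interpolation=cv2.INTER_CUBIC)
o=np.zeros((600,800,3),np.uint8);o[:,:389]=x;o[:250,395:795]=y;o[300:500,395:795]=y2;cv2.imwrite('pics/c2.png',o)
```

```text
top0 blue 0.09 145 0.10022672846420377 ((541.1751708984375, -89.490234375), (134.74429321289062, 42.59468078613281), 88.06998443603516)
top0 blue 0.115 439 0.12768735101355122 ((547.312744140625, -77.38695526123047), (97.00775146484375, 63.53076171875), 88.35452270507812)
top0 sinktop 163 0.17811475497203189 ((549.8810424804688, -72.5849609375), (27.53868865966797, 40.37025833129883), 88.08130645751953)
top0 handle 141 [ 0.52528744 -0.24493533  0.08210584] [ 0.55278139 -0.18371136  0.13314291] [ 0.53255485 -0.21172252  0.12698696]
 dark 120 [ 0.52528744 -0.24263673  0.12081808] [ 0.54017625 -0.18832685  0.13314291]
[ 4.05267626e-03  9.99966741e-01 -7.07266200e-03  5.32250488e+02
 -2.14965820e+02  1.27727066e+02]
 light 21 [ 0.53159858 -0.18586527  0.12566411]
top0 cam 1814 [0.44221035 0.2921293  0.22018344] [0.51770213 0.46884234 0.38785416]
 black 418 [0.44285218 0.29430883 0.22018344] [0.5147489  0.4627555  0.37720221] [0.47811751 0.32239405 0.2560558 ]
 white 700 [0.47216015 0.2921293  0.2533346 ] [0.51652459 0.45738681 0.38785416] [0.49255488 0.37501925 0.27797895]
 plate 759 ((4
[... 610 characters left out ...]
145429] [ 0.5401918  -0.21183562  0.12408814]
 dark 208 [ 0.52754019 -0.24553226  0.11473209] [ 0.54681649 -0.18771494  0.13145429]
[ 6.1690371e-02  9.9800265e-01  1.3602496e-02  5.3957147e+02
 -2.1596185e+02  1.2398976e+02]
 light 29 [ 0.54341907 -0.1860934   0.10557613]
scene0 cam 2750 [0.44256274 0.2915394  0.17017203] [0.52347413 0.46776748 0.38514565]
 black 391 [0.44256274 0.29267547 0.21739713] [0.52225991 0.45227631 0.29507081] [0.50681981 0.31604162 0.24764261]
 white 649 [0.44400096 0.32934475 0.24756671] [0.51879942 0.45822707 0.38514565] [0.5071121  0.37279103 0.27373998]
 plate 1280 ((495.1918640136719, 407.2099609375), (160.14126586914062, 141.7189483642578), 88.88442993164062)
```

View pics/c1.png

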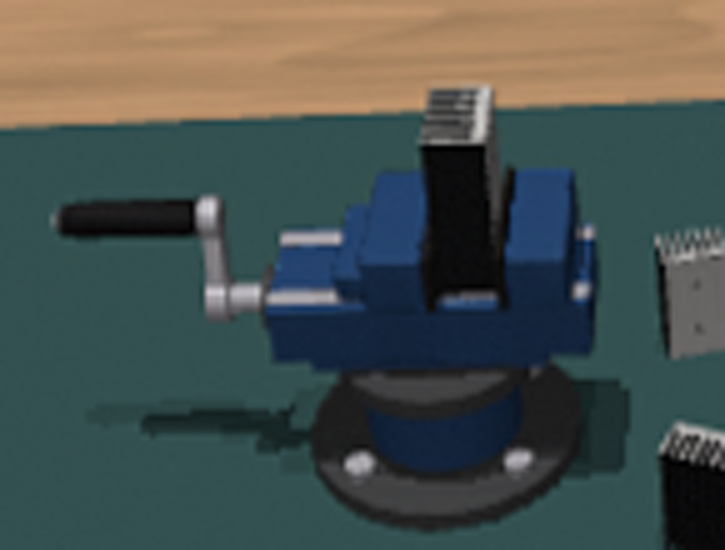

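View pics/c2.png

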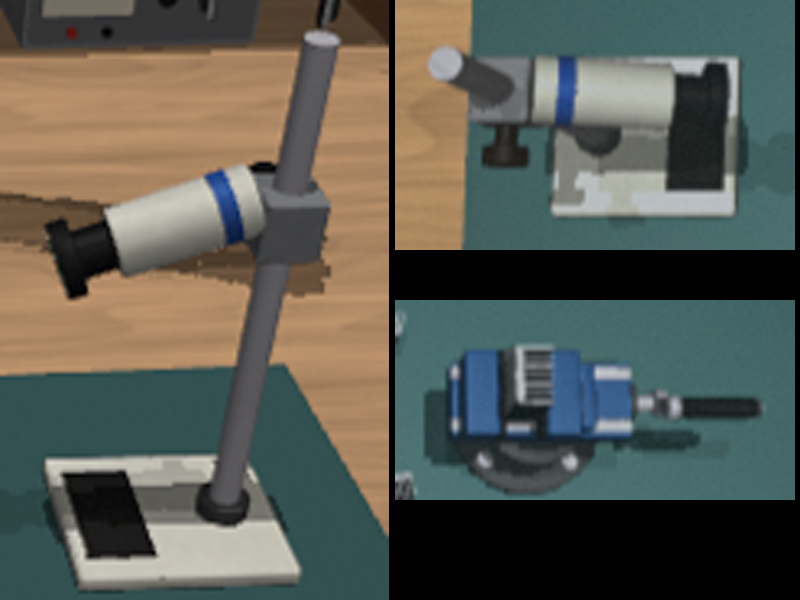

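The crops show a silver crank arm nearly upright and leaning slightly towards the robot (about 0.33 rad), with the black handle at full-picture (127,229). The sink stands with its fins towards the crank, and the camera looks towards −y. I'll write a row planner and go above the vise for a close look.

```bash
cat > plan.py <<'E'
import numpy as np, json
from scipy.spatial.transform import Rotation as Ro, Slerp
from plant import r
def Rdown(yaw,tilt=0):
    # tool x along heading yaw (deg), tool z down; tilt: about tool y so that tool leans with sink x rising
    c,s=np.cos(np.radians(yaw)),np.sin(np.radians(yaw))
    R=np.array([[c,s,0],[s,-c,0],[0,0,-1.]])
    return R@Ro.from_euler('y',tilt,degrees=True).as_matrix()
def rows(way,start=None,dp=1):
    """way: list of (pos,R,n). prints calls of <=5 rows (cm, deg)"""
    st=r.get_state()
    p,R=(np.array(st['tool_pos']),np.array(st['tcp_rot'])) if start is None else start
    out=[];p0,R0=p.copy(),R.copy()
    for P,Rt,n in way:
        P=np.array(P,float); sl=Slerp([0,1],Ro.from_matrix([R0,Rt]))
        for k in range(1,n+1):
            pg=p0+(P-p0)*k/n; Rg=sl(k/n).as_matrix()
            t=np.round(R.T@(pg-p)*100,dp); a=np.round(Ro.from_matrix(R.T@Rg).as_rotvec(degrees=True),1)
            out.append({k_:float(v) for k_,v in zip(('tx','ty','tz','ax','ay','az'),[*t,*a]) if v})
            p=p+R@t/100; R=R@Ro.from_rotvec(a,degrees=True).as_matrix()
        p0,R0=P,Rt
    for i in range(0,len(out),5): print(json.dumps(out[i:i+5]))
    print('end',p.round(4)); return p,R
E
python3 - <<'E'
from plan import *
rows([([.22,.40,.30],Rdown(140),4),([.535,-.16,.30],Rdown(88),11)])
E
```

```text
[{"tx": -3.0, "ty": -3.4, "tz": -1.5, "az": 6.6}, {"tx": -3.4, "ty": -3.0, "tz": -1.6, "az": 6.6}, {"tx": -3.7, "ty": -2.5, "tz": -1.5, "ax": -0.1, "az": 6.7}, {"tx": -4.0, "ty": -2.2, "tz": -1.5, "az": 6.6}, {"tx": -5.4, "ty": -2.0, "az": 4.7}]
[{"tx": -5.6, "ty": -1.6, "az": 4.7}, {"tx": -5.8, "ty": -1.2, "az": 4.8}, {"tx": -5.8, "ty": -0.6, "az": 4.7}, {"tx": -5.8, "ty": -0.2, "az": 4.7}, {"tx": -5.9, "ty": 0.3, "az": 4.8}]
[{"tx": -5.7, "ty": 0.8, "az": 4.7}, {"tx": -5.7, "ty": 1.3, "az": 4.7}, {"tx": -5.6, "ty": 1.7, "az": 4.7}, {"tx": -5.4, "ty": 2.2, "az": 4.8}, {"tx": -5.3, "ty": 2.6, "az": 4.7}]
end [ 0.5352 -0.1603  0.2998]
```

Emit:
servo_tool([
  {"tx": -3.0,"ty": -3.4,"tz": -1.5,"az": 6.6},
  {"tx": -3.4,"ty": -3.0,"tz": -1.6,"az": 6.6},
  {"tx": -3.7,"ty": -2.5,"tz": -1.5,"ax": -0.1,"az": 6.7},
  {"tx": -4.0,"ty": -2.2,"tz": -1.5,"az": 6.6},
  {"tx": -5.4,"ty": -2.0,"az": 4.7},
])

```text
validation failed for argument at $.se...
```

Emit:
servo_tool([
  {"tx": -5.6,"ty": -1.6,"az": 4.7},
  {"tx": -5.8,"ty": -1.2,"az": 4.8},
  {"tx": -5.8,"ty": -0.6,"az": 4.7},
  {"tx": -5.8,"ty": -0.2,"az": 4.7},
  {"tx": -5.9,"ty": 0.3,"az": 4.8},
])

```text
validation failed for argument at $.se...
```

Emit:
servo_tool([
  {"tx": -5.7,"ty": 0.8,"az": 4.7},
  {"tx": -5.7,"ty": 1.3,"az": 4.7},
  {"tx": -5.6,"ty": 1.7,"az": 4.7},
  {"tx": -5.4,"ty": 2.2,"az": 4.8},
  {"tx": -5.3,"ty": 2.6,"az": 4.7},
])

```text
validation failed for argument at $.se...
```

Emit:
servo_tool([
  {},
  {},
])

```text
validation failed for argument at $.se...
```

Run:
```python
from h import *
im,d,P=grab('wrist','w1'); C=cloud('wrist',d,P)
hsv=cv2.cvtColor(im,cv2.COLOR_RGB2HSV);H,S,V=[hsv[...,i].astype(int) for i in range(3)];ok=d>0
f32=lambda p:(p[:,:2]*1000).astype(np.float32)
for nm,m in (('jawtops',(H>100)&(H<130)&(S>110)&ok&(C[...,2]>.118)&(C[...,2]<.14)),('bed',(H>100)&(H<130)&(S>110)&ok&(C[...,2]>.09)&(C[...,2]<.11)),('sink',ok&(C[...,2]>.17)&(C[...,2]<.19)&(C[...,1]>-.12))):
    p=C[m]; 
    if len(p)>10: print(nm,len(p),np.median(p,0).round(4),cv2.minAreaRect(f32(p)))
m=ok&(C[...,1]<-.185)&(C[...,1]>-.27)&(C[...,2]>.06)&(C[...,2]<.15)&(abs(C[...,0]-.54)<.06)
for nm,mm in(('dark',m&(V<60)),('light',m&(V>=60))):
    p=C[mm];print(nm,len(p),p.min(0),p.max(0),np.median(p,0)); print(cv2.minAreaRect(f32(p)), np.percentile(p[:,2],95))
print(r.get_state()['tool_pos'],r.get_state()['time'])
```

```text
Traceback (most recent call last):
ValueError: zero-size array to reduction operation minimum which has no identity
```

View pics/w1.png

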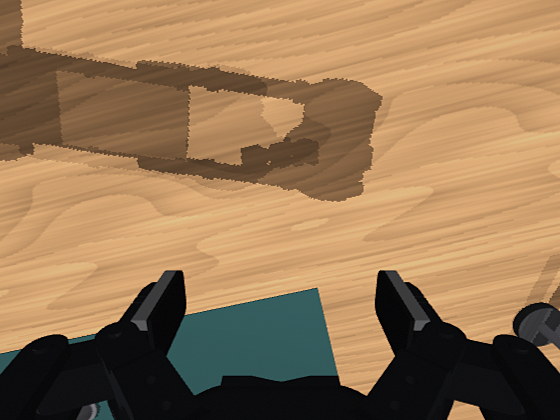

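The arm did not move: all four calls failed validation, and the picture still shows the start view (fingers at rows 270–420, bare bench). I'll try one row with every key filled in.

Emit:
servo_tool([
  {"tx": -3.0,"ty": -3.4,"tz": -1.5,"ax": 0,"ay": 0,"az": 6.6,"claw": 100},
])

```text
time: 0.32
tool_pos: [0.155, 0.5198, 0.2527]
tcp_rot: [[-0.939, 0.344, -0.001], [0.344, 0.939, -0.002], [0.001, -0.002, -1.0]]
wrist_force: [1.5, -0.5, 0.8]
opening: 0.0857
```

```bash
sed -i "s/ if v})/})/; s/float(v) for/float(v)+0.0 for/" plan.py; sed -i "s/out.append({/out.append({'claw':claw,**{/; s/\[\*t,\*a\])})/[*t,*a])}})/; s/dp=1):/dp=1,claw=100):/" plan.py; grep out.append plan.py; python3 -c "
from plan import *
print(r.get_state()['time'],r.get_state()['tool_pos'])
rows([([.22,.40,.30],Rdown(140),3),([.535,-.16,.30],Rdown(88),11)])"
```

```text
out.append({'claw':claw,**{k_:float(v)+0.0 for k_,v in zip(('tx','ty','tz','ax','ay','az'),[*t,*a])}})
0.325 [0.15495122 0.51976445 0.25270953]
[{"claw": 100, "tx": -3.4, "ty": -3.0, "tz": -1.6, "ax": 0.0, "ay": 0.0, "az": 6.6}, {"claw": 100, "tx": -3.7, "ty": -2.6, "tz": -1.5, "ax": -0.1, "ay": 0.0, "az": 6.6}, {"claw": 100, "tx": -4.0, "ty": -2.1, "tz": -1.6, "ax": 0.0, "ay": 0.0, "az": 6.7}, {"claw": 100, "tx": -5.5, "ty": -2.1, "tz": 0.0, "ax": 0.0, "ay": 0.0, "az": 4.7}, {"claw": 100, "tx": -5.6, "ty": -1.6, "tz": 0.0, "ax": 0.0, "ay": 0.0, "az": 4.7}]
[{"claw": 100, "tx": -5.8, "ty": -1.1, "tz": 0.0, "ax": 0.0, "ay": 0.0, "az": 4.8}, {"claw": 100, "tx": -5.8, "ty": -0.7, "tz": 0.0, "ax": 0.0, "ay": 0.0, "az": 4.7}, {"claw": 100, "tx": -5.8, "ty": -0.2, "tz": 0.0, "ax": 0.0, "ay": 0.0, "az": 4.7}, {"claw": 100, "tx": -5.8, "ty": 0.3, "tz": 0.0, "ax": 0.0, "ay": 0.0, "az": 4.7}, {"claw": 100, "tx": -5.8, "ty": 0.8, "tz": 0.0, "ax": 0.0, "ay": 0.0, "az": 4.8}]
[{"claw": 100, "tx": -5.7, "ty": 1.3, "tz": 0.0, "ax": 0.0, "ay": 0.0, "az": 4.7}, {"claw": 100, "tx": -5.6, "ty": 1.7, "tz": 0.0, "ax": 0.0, "ay": 0.0, "az": 4.7}, {"claw": 100, "tx": -5.4, "ty": 2.2, "tz": 0.0, "ax": 0.0, "ay": 0.0, "az": 4.7}, {"claw": 100, "tx": -5.2, "ty": 2.6, "tz": 0.0, "ax": 0.0, "ay": 0.0, "az": 4.8}]
end [ 0.5348 -0.1596  0.2997]
```

Emit:
servo_tool([
  {"claw": 100,"tx": -3.4,"ty": -3.0,"tz": -1.6,"ax": 0.0,"ay": 0.0,"az": 6.6},
  {"claw": 100,"tx": -3.7,"ty": -2.6,"tz": -1.5,"ax": -0.1,"ay": 0.0,"az": 6.6},
  {"claw": 100,"tx": -4.0,"ty": -2.1,"tz": -1.6,"ax": 0.0,"ay": 0.0,"az": 6.7},
  {"claw": 100,"tx": -5.5,"ty": -2.1,"tz": 0.0,"ax": 0.0,"ay": 0.0,"az": 4.7},
  {"claw": 100,"tx": -5.6,"ty": -1.6,"tz": 0.0,"ax": 0.0,"ay": 0.0,"az": 4.7},
])

```text
time: 0.95
tool_pos: [0.2781, 0.2961, 0.3014]
tcp_rot: [[-0.649, 0.76, 0.002], [0.76, 0.649, 0.002], [0.0, 0.003, -1.0]]
wrist_force: [0.9, -0.1, 0.6]
opening: 0.0854
```

Emit:
servo_tool([
  {"claw": 100,"tx": -5.8,"ty": -1.1,"tz": 0.0,"ax": 0.0,"ay": 0.0,"az": 4.8},
  {"claw": 100,"tx": -5.8,"ty": -0.7,"tz": 0.0,"ax": 0.0,"ay": 0.0,"az": 4.7},
  {"claw": 100,"tx": -5.8,"ty": -0.2,"tz": 0.0,"ax": 0.0,"ay": 0.0,"az": 4.7},
  {"claw": 100,"tx": -5.8,"ty": 0.3,"tz": 0.0,"ax": 0.0,"ay": 0.0,"az": 4.7},
  {"claw": 100,"tx": -5.8,"ty": 0.8,"tz": 0.0,"ax": 0.0,"ay": 0.0,"az": 4.8},
])

```text
time: 1.58
tool_pos: [0.4213, 0.0412, 0.301]
tcp_rot: [[-0.287, 0.958, 0.002], [0.958, 0.287, 0.002], [0.001, 0.002, -1.0]]
wrist_force: [1.1, 0.4, -0.2]
opening: 0.0855
```

Emit:
servo_tool([
  {"claw": 100,"tx": -5.7,"ty": 1.3,"tz": 0.0,"ax": 0.0,"ay": 0.0,"az": 4.7},
  {"claw": 100,"tx": -5.6,"ty": 1.7,"tz": 0.0,"ax": 0.0,"ay": 0.0,"az": 4.7},
  {"claw": 100,"tx": -5.4,"ty": 2.2,"tz": 0.0,"ax": 0.0,"ay": 0.0,"az": 4.7},
  {"claw": 100,"tx": -5.2,"ty": 2.6,"tz": 0.0,"ax": 0.0,"ay": 0.0,"az": 4.8},
  {"claw": 100,"tx": 0,"ty": 0,"tz": 0,"ax": 0,"ay": 0,"az": 0},
])

```text
time: 2.2
tool_pos: [0.5371, -0.164, 0.2992]
tcp_rot: [[0.039, 0.999, -0.0], [0.999, -0.039, 0.001], [0.001, -0.0, -1.0]]
wrist_force: [-1.5, 1.1, -0.8]
opening: 0.0853
```

```bash
cat > look.py <<'E'
from h import *
im,d,P=grab('wrist','w2'); C=cloud('wrist',d,P)
hsv=cv2.cvtColor(im,cv2.COLOR_RGB2HSV);H,S,V=[hsv[...,i].astype(int) for i in range(3)];ok=d>0
f32=lambda p:(p[:,:2]*1000).astype(np.float32)
for nm,m in (('jawtops',(H>100)&(H<130)&(S>110)&ok&(C[...,2]>.118)&(C[...,2]<.14)),('bed',(H>100)&(H<130)&(S>110)&ok&(C[...,2]>.09)&(C[...,2]<.11)),('sink',ok&(C[...,2]>.17)&(C[...,2]<.19)&(C[...,1]>-.12))):
    p=C[m]; 
    if len(p)>10: print(nm,len(p),np.median(p,0).round(4),cv2.minAreaRect(f32(p)))
m=ok&(C[...,1]<-.185)&(C[...,1]>-.27)&(C[...,2]>.06)&(C[...,2]<.15)&(abs(C[...,0]-.54)<.06)
for nm,mm in(('dark',m&(V<60)),('light',m&(V>=60))):
    p=C[mm]
    if len(p)<6: continue
    print(nm,len(p),p.min(0),p.max(0),np.median(p,0)); print(cv2.minAreaRect(f32(p)), np.percentile(p[:,2],95))
print(r.get_state()['tool_pos'],r.get_state()['time'])
E
python3 look.py
```

```text
jawtops 4447 [ 0.5496 -0.0531  0.1284] ((549.4003295898438, -76.69392395019531), (94.64974212646484, 63.364620208740234), 88.408935546875)
bed 1438 [ 0.5448 -0.1365  0.1005] ((548.8963623046875, -89.82966613769531), (134.32386779785156, 55.277099609375), 87.99673461914062)
sink 1319 [ 0.5525 -0.0685  0.1806] ((551.837890625, -72.65658569335938), (25.64238166809082, 40.06118392944336), 87.7805404663086)
dark 740 [ 0.5274376  -0.24436127  0.12029467] [ 0.54257771 -0.18729465  0.13122894] [ 0.53489035 -0.21314337  0.12827422]
((534.5794677734375, -215.960693359375), (57.05119705200195, 14.17272663116455), 88.11054992675781) 0.1300827926213011
light 110 [ 0.52734357 -0.24745034  0.08920513] [ 0.55525491 -0.18511532  0.13049524] [ 0.54233151 -0.20275399  0.12466384]
((541.0665283203125, -216.24197387695312), (62.52458190917969, 27.380178451538086), 89.06670379638672) 0.1297436700586768
[ 0.53586703 -0.16177832  0.29946411] 2.25
```

View pics/w2.png

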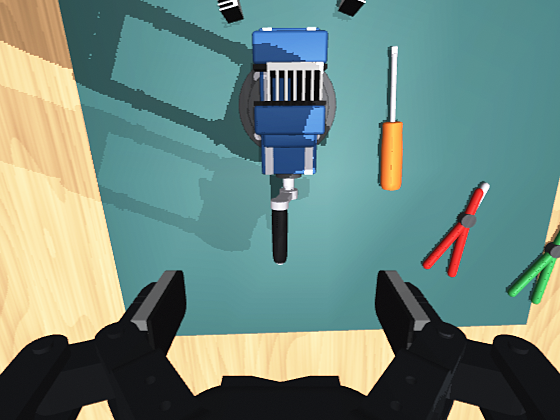

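The wrist picture shows the handle at (280,235), the crank arm at (283,195) and the sink top at (295,82), all as estimated. q ≈ 0.26 rad and the vise's y heading is 88.0°. Next I'll go down on the handle.

Run:
```python
from plan import *
rows([([.5343,-.2239,.20],Rdown(88),3),([.5343,-.2239,.1105],Rdown(88),4)],claw=45,dp=2)
```

```text
[{"claw": 45, "tx": -2.08, "ty": 0.03, "tz": 3.31, "ax": 0.0, "ay": 0.0, "az": 0.0}, {"claw": 45, "tx": -2.08, "ty": 0.03, "tz": 3.31, "ax": 0.0, "ay": -0.1, "az": -0.1}, {"claw": 45, "tx": -2.07, "ty": 0.02, "tz": 3.31, "ax": -0.1, "ay": 0.0, "az": 0.0}, {"claw": 45, "tx": -0.01, "ty": 0.0, "tz": 2.24, "ax": 0.0, "ay": 0.0, "az": 0.0}, {"claw": 45, "tx": 0.0, "ty": 0.0, "tz": 2.24, "ax": 0.0, "ay": 0.0, "az": 0.0}]
[{"claw": 45, "tx": 0.0, "ty": 0.0, "tz": 2.24, "ax": 0.0, "ay": 0.0, "az": 0.0}, {"claw": 45, "tx": 0.0, "ty": 0.0, "tz": 2.23, "ax": 0.0, "ay": 0.0, "az": 0.0}]
end [ 0.5343 -0.2239  0.1105]
```

Emit:
servo_tool([
  {"claw": 45,"tx": -2.08,"ty": 0.03,"tz": 3.31,"ax": 0.0,"ay": 0.0,"az": 0.0},
  {"claw": 45,"tx": -2.08,"ty": 0.03,"tz": 3.31,"ax": 0.0,"ay": -0.1,"az": -0.1},
  {"claw": 45,"tx": -2.07,"ty": 0.02,"tz": 3.31,"ax": -0.1,"ay": 0.0,"az": 0.0},
  {"claw": 45,"tx": 0,"ty": 0.0,"tz": 2.24,"ax": 0.0,"ay": 0.0,"az": 0.0},
  {"claw": 45,"tx": 0.0,"ty": 0.0,"tz": 2.24,"ax": 0.0,"ay": 0.0,"az": 0.0},
])

```text
time: 2.88
tool_pos: [0.5337, -0.2211, 0.1559]
tcp_rot: [[0.032, 0.999, 0.002], [0.999, -0.032, 0.001], [0.001, 0.002, -1.0]]
wrist_force: [0.1, 0.1, 0.1]
opening: 0.0383
```

Emit:
servo_tool([
  {"claw": 45,"tx": 0.0,"ty": 0.0,"tz": 2.24,"ax": 0.0,"ay": 0.0,"az": 0.0},
  {"claw": 45,"tx": 0.0,"ty": 0.0,"tz": 2.23,"ax": 0.0,"ay": 0.0,"az": 0.0},
  {"claw": 45,"tx": 0.0,"ty": 0.0,"tz": 0,"ax": 0.0,"ay": 0.0,"az": 0.0},
])

```text
time: 3.25
tool_pos: [0.5329, -0.2204, 0.1106]
tcp_rot: [[0.032, 0.999, -0.001], [0.999, -0.032, 0.002], [0.002, -0.001, -1.0]]
wrist_force: [-0.4, 0.2, 0.8]
opening: 0.0388
```

Emit:
servo_tool([
  {"claw": 0,"tx": 0,"ty": 0,"tz": 0,"ax": 0.0,"ay": 0.0,"az": 0.0},
  {"claw": 0,"tx": 0,"ty": 0,"tz": 0,"ax": 0.0,"ay": 0.0,"az": 0.0},
  {"claw": 0,"tx": 0,"ty": 0,"tz": 0,"ax": 0.0,"ay": 0.0,"az": 0.0},
  {"claw": 0,"tx": 0,"ty": 0,"tz": 0,"ax": 0.0,"ay": 0.0,"az": 0.0},
], newtons=30)

```text
time: 3.75
tool_pos: [0.535, -0.2223, 0.1128]
tcp_rot: [[0.034, 0.999, 0.004], [0.999, -0.034, -0.0], [-0.0, 0.004, -1.0]]
wrist_force: [-0.6, 1.0, 6.1]
opening: 0.0152
```

Run:
```python
import numpy as np,json
q0=.263;y=-3.8*np.sin(q0);z=3.8*np.cos(q0);out=[]
for k in range(1,37):
    q=q0+k*np.pi/9;ty=round(-3.8*np.sin(q)-y,2);tz=round(-(3.8*np.cos(q)-z),2);y+=ty;z-=tz
    out.append((round(ty,2)+0.,round(tz,2)+0.))
print(out[:18]);print(out[18:]==out[:18],y,z)
```

```text
[(np.float64(-1.2), np.float64(0.56)), (np.float64(-0.93), np.float64(0.93)), (np.float64(-0.55), np.float64(1.2)), (np.float64(-0.12), np.float64(1.32)), (np.float64(0.35), np.float64(1.27)), (np.float64(0.75), np.float64(1.08)), (np.float64(1.09), np.float64(0.76)), (np.float64(1.27), np.float64(0.34)), (np.float64(1.32), np.float64(-0.12)), (np.float64(1.19), np.float64(-0.56)), (np.float64(0.93), np.float64(-0.93)), (np.float64(0.56), np.float64(-1.2)), (np.float64(0.11), np.float64(-1.32)), (np.float64(-0.34), np.float64(-1.27)), (np.float64(-0.76), np.float64(-1.08)), (np.float64(-1.08), np.float64(-0.76)), (np.float64(-1.28), np.float64(-0.34)), (np.float64(-1.31), np.float64(0.12))]
True -0.9879185303415208 3.669334677759423
```

The handle is gripped (opening 15.2 mm). I'll do a first quarter turn and check the forces.

Emit:
servo_tool([
  {"claw": 0,"tx": 0,"ty": -1.2,"tz": 0.56,"ax": 0,"ay": 0,"az": 0},
  {"claw": 0,"tx": 0,"ty": -0.93,"tz": 0.93,"ax": 0,"ay": 0,"az": 0},
  {"claw": 0,"tx": 0,"ty": -0.55,"tz": 1.2,"ax": 0,"ay": 0,"az": 0},
  {"claw": 0,"tx": 0,"ty": -0.12,"tz": 1.32,"ax": 0,"ay": 0,"az": 0},
])

```text
time: 4.25
tool_pos: [0.5063, -0.2212, 0.0707]
tcp_rot: [[0.034, 0.999, 0.002], [0.999, -0.034, 0.001], [0.001, 0.002, -1.0]]
wrist_force: [0.4, 2.5, 2.4]
opening: 0.0156
```

```bash
python3 -c "
from plant import r
s=r.get_state();print(s['tool_pos'],s['wrist_force'],s['moment'],s['opening'])"
```

```text
[ 0.50626598 -0.22122975  0.07070821] [0.44274259 2.5123626  2.36232377] [ 0.53327779 -0.20593047 -0.04103871] 0.015555968408941127
```

Emit:
servo_tool([
  {"claw": 0,"tx": 0,"ty": 0.35,"tz": 1.27,"ax": 0,"ay": 0,"az": 0},
  {"claw": 0,"tx": 0,"ty": 0.75,"tz": 1.08,"ax": 0,"ay": 0,"az": 0},
  {"claw": 0,"tx": 0,"ty": 1.09,"tz": 0.76,"ax": 0,"ay": 0,"az": 0},
  {"claw": 0,"tx": 0,"ty": 1.27,"tz": 0.34,"ax": 0,"ay": 0,"az": 0},
  {"claw": 0,"tx": 0,"ty": 1.32,"tz": -0.12,"ax": 0,"ay": 0,"az": 0},
])

```text
time: 4.88
tool_pos: [0.5549, -0.2226, 0.039]
tcp_rot: [[0.032, 0.999, 0.001], [0.999, -0.032, 0.001], [0.001, 0.001, -1.0]]
wrist_force: [-6.5, 4.7, 16.8]
opening: 0.0153
```

Emit:
servo_tool([
  {"claw": 0,"tx": 0,"ty": 1.19,"tz": -0.56,"ax": 0,"ay": 0,"az": 0},
  {"claw": 0,"tx": 0,"ty": 0.93,"tz": -0.93,"ax": 0,"ay": 0,"az": 0},
  {"claw": 0,"tx": 0,"ty": 0.56,"tz": -1.2,"ax": 0,"ay": 0,"az": 0},
  {"claw": 0,"tx": 0,"ty": 0.11,"tz": -1.32,"ax": 0,"ay": 0,"az": 0},
])

```text
time: 5.38
tool_pos: [0.582, -0.2237, 0.0778]
tcp_rot: [[0.033, 0.999, -0.0], [0.999, -0.033, 0.001], [0.001, -0.0, -1.0]]
wrist_force: [-4.3, 2.3, -2.9]
opening: 0.0152
```

Emit:
servo_tool([
  {"claw": 0,"tx": 0,"ty": -0.34,"tz": -1.27,"ax": 0,"ay": 0,"az": 0},
  {"claw": 0,"tx": 0,"ty": -0.76,"tz": -1.08,"ax": 0,"ay": 0,"az": 0},
  {"claw": 0,"tx": 0,"ty": -1.08,"tz": -0.76,"ax": 0,"ay": 0,"az": 0},
  {"claw": 0,"tx": 0,"ty": -1.28,"tz": -0.34,"ax": 0,"ay": 0,"az": 0},
  {"claw": 0,"tx": 0,"ty": -1.31,"tz": 0.12,"ax": 0,"ay": 0,"az": 0},
])

```text
time: 6.0
tool_pos: [0.5354, -0.2223, 0.1134]
tcp_rot: [[0.034, 0.999, 0.007], [0.999, -0.034, -0.0], [-0.0, 0.007, -1.0]]
wrist_force: [3.1, 5.6, -1.7]
opening: 0.0151
```

```bash
python3 -c "
from h import *
s=r.get_state();print(s['tool_pos'],s['wrist_force'],s['moment'],s['opening'])
im,d,P=grab('scene','s3');cv2.imwrite('pics/s3c.png',cv2.resize(im[150:300,90:260,::-1],None,fx=4,fy=4)[:600])"
```

```text
[ 0.53537647 -0.2222987   0.11339413] [ 3.07967305  5.55619092 -1.70958226] [ 0.86621315 -0.49225387 -0.02607705] 0.01508976477954415
```

View pics/s3c.png

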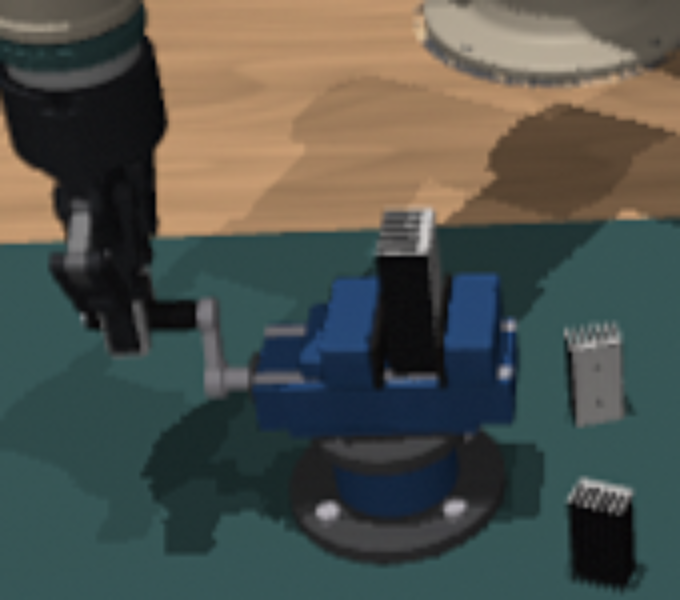

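After one turn the gripper is still on the handle (crop 140,325), the jaw gap has opened at (385,340), and the sink still stands. Forces are low, so I'll wind the second turn.

Emit:
servo_tool([
  {"claw": 0,"tx": 0,"ty": -1.2,"tz": 0.56,"ax": 0,"ay": 0,"az": 0},
  {"claw": 0,"tx": 0,"ty": -0.93,"tz": 0.93,"ax": 0,"ay": 0,"az": 0},
  {"claw": 0,"tx": 0,"ty": -0.55,"tz": 1.2,"ax": 0,"ay": 0,"az": 0},
  {"claw": 0,"tx": 0,"ty": -0.12,"tz": 1.32,"ax": 0,"ay": 0,"az": 0},
])

```text
time: 6.55
tool_pos: [0.5061, -0.2213, 0.0724]
tcp_rot: [[0.034, 0.999, 0.004], [0.999, -0.034, -0.0], [-0.0, 0.004, -1.0]]
wrist_force: [1.2, 6.1, 2.1]
opening: 0.0152
```

Emit:
servo_tool([
  {"claw": 0,"tx": 0,"ty": 0.35,"tz": 1.27,"ax": 0,"ay": 0,"az": 0},
  {"claw": 0,"tx": 0,"ty": 0.75,"tz": 1.08,"ax": 0,"ay": 0,"az": 0},
  {"claw": 0,"tx": 0,"ty": 1.09,"tz": 0.76,"ax": 0,"ay": 0,"az": 0},
  {"claw": 0,"tx": 0,"ty": 1.27,"tz": 0.34,"ax": 0,"ay": 0,"az": 0},
  {"claw": 0,"tx": 0,"ty": 1.32,"tz": -0.12,"ax": 0,"ay": 0,"az": 0},
])

```text
time: 7.18
tool_pos: [0.5537, -0.2228, 0.0392]
tcp_rot: [[0.033, 0.999, 0.001], [0.999, -0.033, 0.001], [0.001, 0.001, -1.0]]
wrist_force: [-3.8, 5.3, 8.6]
opening: 0.0152
```

Emit:
servo_tool([
  {"claw": 0,"tx": 0,"ty": 1.19,"tz": -0.56,"ax": 0,"ay": 0,"az": 0},
  {"claw": 0,"tx": 0,"ty": 0.93,"tz": -0.93,"ax": 0,"ay": 0,"az": 0},
  {"claw": 0,"tx": 0,"ty": 0.56,"tz": -1.2,"ax": 0,"ay": 0,"az": 0},
  {"claw": 0,"tx": 0,"ty": 0.11,"tz": -1.32,"ax": 0,"ay": 0,"az": 0},
])

```text
time: 7.68
tool_pos: [0.5819, -0.2238, 0.0791]
tcp_rot: [[0.033, 0.999, 0.001], [0.999, -0.033, 0.001], [0.001, 0.001, -1.0]]
wrist_force: [-4.1, 4.2, -3.2]
opening: 0.0151
```

Emit:
servo_tool([
  {"claw": 0,"tx": 0,"ty": -0.34,"tz": -1.27,"ax": 0,"ay": 0,"az": 0},
  {"claw": 0,"tx": 0,"ty": -0.76,"tz": -1.08,"ax": 0,"ay": 0,"az": 0},
  {"claw": 0,"tx": 0,"ty": -1.08,"tz": -0.76,"ax": 0,"ay": 0,"az": 0},
  {"claw": 0,"tx": 0,"ty": -1.28,"tz": -0.34,"ax": 0,"ay": 0,"az": 0},
  {"claw": 0,"tx": 0,"ty": -1.31,"tz": 0.12,"ax": 0,"ay": 0,"az": 0},
])

```text
time: 8.3
tool_pos: [0.5362, -0.2224, 0.1136]
tcp_rot: [[0.034, 0.999, 0.009], [0.999, -0.034, -0.001], [-0.0, 0.009, -1.0]]
wrist_force: [2.6, 6.9, -2.8]
opening: 0.0153
```

Emit:
servo_tool([
  {"claw": 45,"tx": 0,"ty": 0,"tz": 0,"ax": 0,"ay": 0,"az": 0},
  {"claw": 45,"tx": 0,"ty": 0,"tz": 0,"ax": 0,"ay": 0,"az": 0},
  {"claw": 45,"tx": 0,"ty": 0,"tz": 0,"ax": 0,"ay": 0,"az": 0},
])

```text
time: 8.68
tool_pos: [0.5355, -0.2236, 0.1125]
tcp_rot: [[0.033, 0.999, 0.005], [0.999, -0.033, -0.002], [-0.002, 0.005, -1.0]]
wrist_force: [-0.7, -0.1, -0.4]
opening: 0.0382
```

Run:
```python
from plan import *
s=r.get_state();print(s['tool_pos'],s['wrist_force'],s['opening'])
p,R=np.array(s['tool_pos']),np.array(s['tcp_rot'])
rows([([.535,-.222,.20],Rdown(88),3),([.545,-.16,.30],Rdown(88),3)],dp=2)
```

```text
[ 0.53547564 -0.22359113  0.11251441] [-0.66848228 -0.07661446 -0.3834497 ] 0.03823229946874596
[{"claw": 100, "tx": 0.05, "ty": 0.0, "tz": -2.92, "ax": 0.1, "ay": 0.0, "az": 0.0}, {"claw": 100, "tx": 0.04, "ty": -0.01, "tz": -2.91, "ax": 0.1, "ay": 0.1, "az": 0.1}, {"claw": 100, "tx": 0.06, "ty": -0.02, "tz": -2.92, "ax": 0.1, "ay": 0.0, "az": 0.0}, {"claw": 100, "tx": 2.07, "ty": 0.26, "tz": -3.33, "ax": 0.0, "ay": 0.0, "az": 0.0}, {"claw": 100, "tx": 2.08, "ty": 0.26, "tz": -3.34, "ax": 0.0, "ay": 0.0, "az": 0.0}]
[{"claw": 100, "tx": 2.07, "ty": 0.26, "tz": -3.33, "ax": 0.0, "ay": 0.0, "az": 0.0}]
end [ 0.545 -0.16   0.3  ]
```

Emit:
servo_tool([
  {"claw": 45,"tx": 0.05,"ty": 0.0,"tz": -2.92,"ax": 0.1,"ay": 0.0,"az": 0.0},
  {"claw": 45,"tx": 0.04,"ty": -0.01,"tz": -2.91,"ax": 0.1,"ay": 0.1,"az": 0.1},
  {"claw": 100,"tx": 0.06,"ty": -0.02,"tz": -2.92,"ax": 0.1,"ay": 0.0,"az": 0.0},
  {"claw": 100,"tx": 2.07,"ty": 0.26,"tz": -3.33,"ax": 0.0,"ay": 0.0,"az": 0.0},
  {"claw": 100,"tx": 2.08,"ty": 0.26,"tz": -3.34,"ax": 0.0,"ay": 0.0,"az": 0.0},
])

```text
time: 9.3
tool_pos: [0.5415, -0.1801, 0.2672]
tcp_rot: [[0.036, 0.999, -0.002], [0.999, -0.036, 0.001], [0.001, -0.002, -1.0]]
wrist_force: [0.9, 0.4, 0.6]
opening: 0.0856
```

Emit:
servo_tool([
  {"claw": 100,"tx": 2.07,"ty": 0.26,"tz": -3.33,"ax": 0.0,"ay": 0.0,"az": 0.0},
  {"claw": 100,"tx": 0,"ty": 0,"tz": 0,"ax": 0.0,"ay": 0.0,"az": 0.0},
  {"claw": 100,"tx": 0,"ty": 0,"tz": 0,"ax": 0.0,"ay": 0.0,"az": 0.0},
])

```text
time: 9.68
tool_pos: [0.5443, -0.1597, 0.2987]
tcp_rot: [[0.035, 0.999, -0.003], [0.999, -0.035, 0.001], [0.001, -0.003, -1.0]]
wrist_force: [-0.2, -0.1, -0.8]
opening: 0.0848
```

```bash
sed -i "s/'w2'/'w4'/" look.py; python3 look.py
python3 - <<'E'
from h import *
z=np.load('pics/w4.npz');im,d=z['im'],z['d'];C=cloud('wrist',d,(z['R'],z['e']))
H,S,V=[cv2.cvtColor(im,cv2.COLOR_RGB2HSV)[...,i].astype(int) for i in range(3)]
b=(H>100)&(H<130)&(S>110)&(d>0)&(C[...,2]>.118)&(C[...,2]<.14)
yv=(C[...,1]+.0723)*.9994+(C[...,0]-.5495)*.0349
print('jaw y_v hist',np.histogram(yv[b]*1000,bins=np.arange(-70,45,5)))
R,e=pose('scene')
# lens: ring-light points, both fixed cameras; cylinder axis by rays across views
for n in('top0','scene0'):
    z=np.load(f'pics/{n}.npz');im,d=z['im'],z['d'];C=cloud(n[:-1],d,(z['R'],z['e']))
    H,S,V=[cv2.cvtColor(im,cv2.COLOR_RGB2HSV)[...,i].astype(int) for i in range(3)]
    h=np.array([.0262,.9997,0]); c=np.array([.494,.407,0])
    s=(C-c)@np.array([np.cos(np.radians(88.6)),np.sin(np.radians(88.6)),0]); w=(C-c)@np.array([np.sin(np.radians(88.6)),-np.cos(np.radians(88.6)),0])
    reg=(d>0)&(C[...,2]>.17)&(s>-.15)&(s<.06)&(abs(w)<.08)
    # axis coordinate a (along 20deg up axis), and perpendicular z
    t=np.radians(20); a=s*np.cos(t)+C[...,2]*np.sin(t); zz=-s*np.sin(t)+C[...,2]*np.cos(t)
    wm=reg&(V>110)&(S<80)
    for a0 in np.arange(-.03,.14,.01):
        m=reg&(a>=a0)&(a<a0+.01)
        if m.sum()>5: print(n,round(a0,3),m.sum(),'z max/min',*(np.percentile(zz[m],[2,98])*1000).round(1),'w',*(np.percentile(w[m],[2,98])*1000).round(1),'V',np.median(V[m]))
E
```

```text
jawtops 4412 [ 0.5494 -0.0532  0.1284] ((549.1868896484375, -82.32128143310547), (103.86207580566406, 63.43130111694336), 87.91704559326172)
bed 1421 [ 0.5475 -0.0924  0.1005] ((548.8177490234375, -90.47265625), (133.94737243652344, 55.329978942871094), 87.98037719726562)
sink 1273 [ 0.552  -0.0684  0.1807] ((551.8578491210938, -72.77764892578125), (25.85946273803711, 39.868988037109375), 88.01671600341797)
dark 744 [ 0.52777267 -0.24389773  0.12276958] [ 0.54406562 -0.18717633  0.13225035] [ 0.53560387 -0.21276993  0.12844356]
((535.4605102539062, -215.6023406982422), (56.967769622802734, 15.111634254455566), 87.24090576171875) 0.13017507979052695
light 92 [ 0.52788378 -0.24778156  0.08933851] [ 0.55513171 -0.18500748  0.13184891] [ 0.54277582 -0.21207419  0.12498966]
((540.6896362304688, -216.25360107421875), (63.711666107177734, 25.61035919189453), 86.9090347290039) 0.12987395130906165
[ 0.54397238 -0.15974163  0.29805032] 9.725
jaw y_v hist (array([  0,   3,   5,  65, 338, 410, 361, 406, 414,   0,   0,   1,   4,
         6,   9,   3,   0, 275, 473, 462, 506, 499]), array([-70, -6
[... 1340 characters left out ...]
 V 41.0
scene0 0.02 110 z max/min 235.9 276.0 w -4.9 25.4 V 164.5
scene0 0.03 109 z max/min 236.8 276.6 w -3.7 25.4 V 167.0
scene0 0.04 114 z max/min 236.2 276.0 w -6.1 24.8 V 168.0
scene0 0.05 107 z max/min 237.6 275.3 w -4.8 24.6 V 170.0
scene0 0.06 111 z max/min 237.5 276.5 w -6.8 24.4 V 171.0
scene0 0.07 111 z max/min 237.1 275.7 w -6.0 25.7 V 171.0
scene0 0.08 130 z max/min 152.0 276.5 w -5.2 25.3 V 129.0
scene0 0.09 195 z max/min 149.3 276.2 w -4.4 25.4 V 92.0
scene0 0.1 267 z max/min 150.2 275.9 w -4.0 24.8 V 90.0
scene0 0.11 175 z max/min 173.2 259.7 w -12.9 25.4 V 78.0
scene0 0.12 171 z max/min 197.5 265.5 w -47.3 25.1 V 68.0
scene0 0.13 221 z max/min 208.5 293.3 w -42.9 25.0 V 78.0
```

Run:
```python
from plan import *
rows([([.5518,-.0727,.26],Rdown(88),3),([.5518,-.0727,.142],Rdown(88),5)],dp=2)
from h import *
from scipy.optimize import least_squares
for n in('top0','scene0'):
    z=np.load(f'pics/{n}.npz');im,d=z['im'],z['d'];C=cloud(n[:-1],d,(z['R'],z['e']))
    t=np.radians(20);y=np.radians(88.6);X=np.array([np.cos(y)*np.cos(t),np.sin(y)*np.cos(t),np.sin(t)])
    c=np.array([.494,.407,0]); a=(C-c)@X
    reg=(d>0)&(C[...,2]>.19)&(abs(C[...,0]-.494)<.04)&(a>.022)&(a<.075)
    p=C[reg]
    def f(v):
        y,t=v[2:4];X=np.array([np.cos(y)*np.cos(t),np.sin(y)*np.cos(t),np.sin(t)])
        q=p-np.array([v[0],.36,v[1]]); return np.linalg.norm(q-np.outer(q@X,X),axis=1)-.024
    s=least_squares(f,[.494,.27,y,t],loss='soft_l1',f_scale=.001)
    v=s.x;print(n,len(p),v[:2],np.degrees(v[2:]),'rms',np.sqrt(np.mean(f(v)**2)))
    X=np.array([np.cos(v[2])*np.cos(v[3]),np.sin(v[2])*np.cos(v[3]),np.sin(v[3])]);o=np.array([v[0],.36,v[1]])
    q=C-o;a=q@X;rad=np.linalg.norm(q-a[...,None]*X,axis=-1)
    m=(d>0)&(rad<.029)&(a<-.02)&(a>-.09)
    print(' front a pct',np.percentile(a[m],[0,1,3,5,10,20]), 'inner',[(r0,np.median(a[m&(rad>r0)&(rad<r0+.005)]).round(4)) for r0 in(0,.005,.01,.015,.02) if (m&(rad>r0)&(rad<r0+.005)).sum()>2])
    print(' lens est',o+X*np.percentile(a[m],3))
```

```text
[{"claw": 100, "tx": 2.91, "ty": 0.16, "tz": 1.27, "ax": -0.1, "ay": 0.0, "az": 0.0}, {"claw": 100, "tx": 2.9, "ty": 0.17, "tz": 1.28, "ax": -0.1, "ay": -0.1, "az": 0.0}, {"claw": 100, "tx": 2.91, "ty": 0.16, "tz": 1.26, "ax": -0.1, "ay": 0.0, "az": 0.0}, {"claw": 100, "tx": 0.0, "ty": -0.01, "tz": 2.36, "ax": 0.0, "ay": 0.0, "az": 0.0}, {"claw": 100, "tx": 0.0, "ty": 0.0, "tz": 2.36, "ax": 0.0, "ay": 0.0, "az": 0.0}]
[{"claw": 100, "tx": 0.0, "ty": 0.0, "tz": 2.36, "ax": 0.0, "ay": 0.0, "az": 0.0}, {"claw": 100, "tx": 0.0, "ty": 0.0, "tz": 2.36, "ax": 0.0, "ay": 0.0, "az": 0.0}, {"claw": 100, "tx": 0.0, "ty": 0.0, "tz": 2.36, "ax": 0.0, "ay": 0.0, "az": 0.0}]
end [ 0.5518 -0.0727  0.142 ]
top0 464 [0.49258205 0.25068539] [88.06215825 19.15964749] rms 0.0015483316589660577
 front a pct [-0.06338241 -0.06248448 -0.06094858 -0.06050436 -0.05829059 -0.05520075] inner [(0.01, np.float64(-0.0415)), (0.015, np.float64(-0.0362)), (0.02, np.float64(-0.044))]
 lens est [0.49063522 0.30246043 0.23068197]
scene0 588 [0.49229293 0.25057231] [88.93767631 19.89207221] rms 0.0015993120159213219
 front a pct [-0.06411488 -0.06393022 -0.06350508 -0.06325317 -0.06141153 -0.0575913 ] inner [(0.01, np.float64(-0.0427)), (0.015, np.float64(-0.0376)), (0.02, np.float64(-0.025))]
 lens est [0.49118579 0.3002942  0.22896474]
```

Emit:
servo_tool([
  {"claw": 100,"tx": 2.91,"ty": 0.16,"tz": 1.27,"ax": -0.1,"ay": 0.0,"az": 0.0},
  {"claw": 100,"tx": 2.9,"ty": 0.17,"tz": 1.28,"ax": -0.1,"ay": -0.1,"az": 0.0},
  {"claw": 100,"tx": 2.91,"ty": 0.16,"tz": 1.26,"ax": 0,"ay": 0.0,"az": 0.0},
  {"claw": 100,"tx": 0.0,"ty": 0,"tz": 2.36,"ax": 0.0,"ay": 0.0,"az": 0.0},
  {"claw": 100,"tx": 0.0,"ty": 0.0,"tz": 2.36,"ax": 0.0,"ay": 0.0,"az": 0.0},
])

```text
time: 10.35
tool_pos: [0.5517, -0.0725, 0.212]
tcp_rot: [[0.035, 0.999, -0.002], [0.999, -0.035, 0.0], [-0.0, -0.002, -1.0]]
wrist_force: [-0.6, -0.6, 0.5]
opening: 0.0853
```

Emit:
servo_tool([
  {"claw": 100,"tx": 0.0,"ty": 0.0,"tz": 2.36,"ax": 0.0,"ay": 0.0,"az": 0.0},
  {"claw": 100,"tx": 0.0,"ty": 0.0,"tz": 2.36,"ax": 0.0,"ay": 0.0,"az": 0.0},
  {"claw": 100,"tx": 0.0,"ty": 0.0,"tz": 2.36,"ax": 0.0,"ay": 0.0,"az": 0.0},
  {"claw": 100,"tx": 0.0,"ty": 0.0,"tz": 0,"ax": 0.0,"ay": 0.0,"az": 0.0},
])

```text
time: 10.85
tool_pos: [0.5502, -0.0725, 0.1403]
tcp_rot: [[0.036, 0.999, -0.006], [0.999, -0.036, 0.001], [0.001, -0.006, -1.0]]
wrist_force: [-0.1, -0.9, -0.4]
opening: 0.0853
```

Run:
```python
from h import *
s=r.get_state();print(s['tool_pos'],s['tcp_rot'].round(4).tolist(),s['wrist_force'],s['opening'])
im,d,P=grab('wrist','w5');C=cloud('wrist',d,P)
m=(d>0)&(C[...,2]>.172)&(C[...,2]<.19)&(abs(C[...,0]-.552)<.028)&(abs(C[...,1]+.0727)<.02)
p=C[m];print(len(p),cv2.minAreaRect((p[:,:2]*1000).astype(np.float32)),np.median(p[:,2]))
```

```text
[ 0.55019545 -0.07245114  0.14030034] [[0.0359, 0.9993, -0.0061], [0.9994, -0.0359, 0.0014], [0.0011, -0.0061, -1.0]] [-0.09157862 -0.91994634 -0.38390678] 0.08533033414613074
6088 ((551.6478271484375, -72.36146545410156), (28.24620819091797, 40.180152893066406), 88.43206787109375) 0.1803518064262976
```

View pics/w5.png

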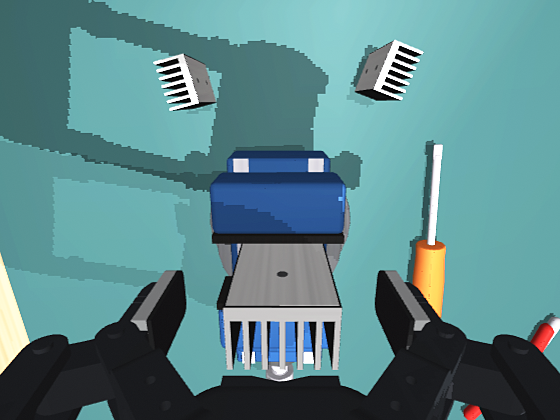

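The sink sits between the pads (sink x 228–342 against pads at about 185 and 375), its plate towards the fixed jaw at (275,240). I'll close the gripper and start the lift.

Emit:
servo_tool([
  {"claw": 0,"tx": 0,"ty": 0,"tz": 0,"ax": 0.0,"ay": 0.0,"az": 0.0},
  {"claw": 0,"tx": 0,"ty": 0,"tz": 0,"ax": 0.0,"ay": 0.0,"az": 0.0},
  {"claw": 0,"tx": 0,"ty": 0,"tz": 0,"ax": 0.0,"ay": 0.0,"az": 0.0},
  {"claw": 0,"tx": 0,"ty": 0,"tz": 0,"ax": 0.0,"ay": 0.0,"az": 0.0},
  {"claw": 0,"tx": 0,"ty": 0,"tz": 0,"ax": 0.0,"ay": 0.0,"az": 0.0},
], newtons=50)

```text
time: 11.52
tool_pos: [0.5529, -0.0725, 0.1443]
tcp_rot: [[0.035, 0.999, 0.002], [0.999, -0.035, -0.001], [-0.001, 0.002, -1.0]]
wrist_force: [-0.7, -0.2, 6.1]
opening: 0.0395
```

Emit:
servo_tool([
  {"claw": 0,"tx": -0.2,"ty": 0,"tz": -0.5,"ax": 0.0,"ay": 0.0,"az": 0.0},
  {"claw": 0,"tx": -0.1,"ty": 0,"tz": -1.5,"ax": 0.0,"ay": 0.0,"az": 0.0},
  {"claw": 0,"tx": 0,"ty": 0,"tz": -2,"ax": 0.0,"ay": 0.0,"az": 0.0},
  {"claw": 0,"tx": 0,"ty": 0,"tz": -2,"ax": 0.0,"ay": 0.0,"az": 0.0},
])

```text
time: 12.02
tool_pos: [0.5524, -0.0754, 0.2045]
tcp_rot: [[0.035, 0.999, 0.001], [0.999, -0.035, -0.0], [-0.0, 0.001, -1.0]]
wrist_force: [0.4, -0.3, -1.0]
opening: 0.0393
```

Emit:
servo_tool([
  {"claw": 0,"tx": 0,"ty": 0,"tz": -3,"ax": 0.0,"ay": 0.0,"az": 0.0},
  {"claw": 0,"tx": 0,"ty": 0,"tz": -3,"ax": 0.0,"ay": 0.0,"az": 0.0},
  {"claw": 0,"tx": 0,"ty": 0,"tz": 0,"ax": 0.0,"ay": 0.0,"az": 0.0},
  {"claw": 0,"tx": 0,"ty": 0,"tz": 0,"ax": 0.0,"ay": 0.0,"az": 0.0},
])

```text
time: 12.52
tool_pos: [0.5517, -0.0751, 0.2626]
tcp_rot: [[0.035, 0.999, -0.001], [0.999, -0.035, 0.0], [0.0, -0.001, -1.0]]
wrist_force: [0.7, 0.6, -1.3]
opening: 0.0399
```

Run:
```python
from h import *
s=r.get_state();T=s['tool_pos'];print(s['time'],T,s['tcp_rot'].round(4).tolist(),s['wrist_force'],s['opening'])
im,d,P=grab('wrist','w6');C=cloud('wrist',d,P)
L=(C-T)@s['tcp_rot']   # tool coords
m=(d>0)&(L[...,2]<-.015)&(L[...,2]>-.04)&(abs(L[...,1])<.0215)&(abs(L[...,0])<.025)
p=L[m];print('top in tool',len(p),cv2.minAreaRect((p[:,:2]*1000).astype(np.float32)),np.median(p[:,2]),p.min(0),p.max(0))
f=(d>0)&(L[...,0]>.005)&(L[...,0]<.025)&(abs(L[...,1])<.018)&(L[...,2]>-.02)&(L[...,2]<.05)
p=L[f];print('face',len(p)); 
if len(p)>50:
    A=np.c_[p[:,1],p[:,2],np.ones(len(p))];k=np.linalg.lstsq(A,p[:,0],rcond=None)[0];print('x = a*y+b*z+c',k,p.min(0),p.max(0))
```

```text
12.525 [ 0.55165607 -0.07511701  0.26264769] [[0.0351, 0.9994, -0.0005], [0.9994, -0.0351, 0.0003], [0.0002, -0.0005, -1.0]] [ 0.66048408  0.59664789 -1.27991609] 0.03988318326082784
top in tool 8022 ((0.032917022705078125, 0.08015251159667969), (43.018863677978516, 27.939790725708008), 89.4653091430664) -0.03484768205837688 [-0.01392397 -0.02149891 -0.03927005] [ 0.01404331  0.02149298 -0.01500162]
face 4291
x = a*y+b*z+c [ 0.00076474 -0.00116921  0.01288891] [ 0.01203232 -0.01799745 -0.01999563] [0.01410967 0.01799948 0.04443564]
```

The sink is held square in the gripper: its face is at tool x = +12.9 mm, flat to 0.1°. Now I'll carry it to the camera.

Run:
```python
from plan import *
R=Rdown(88.6,20); print(R.round(3).tolist())
F=np.array([.4887,.2066,.1973]); T=F-R@np.array([.0129,0,.0045]); print(T)
rows([(T-R[:,0]*.08+[0,0,.02],R,6),(T,R,5)],dp=2,claw=0)
```

```text
[[0.023, 1.0, 0.008], [0.939, -0.024, 0.342], [0.342, 0.0, -0.94]]
[0.48836623 0.19294295 0.19711656]
[{"claw": 0, "tx": 3.17, "ty": -1.19, "tz": 1.21, "ax": 0.0, "ay": 3.3, "az": -0.1}, {"claw": 0, "tx": 3.1, "ty": -1.19, "tz": 1.39, "ax": 0.0, "ay": 3.4, "az": -0.1}, {"claw": 0, "tx": 3.02, "ty": -1.18, "tz": 1.57, "ax": 0.0, "ay": 3.3, "az": -0.1}, {"claw": 0, "tx": 2.92, "ty": -1.17, "tz": 1.74, "ax": 0.0, "ay": 3.3, "az": -0.1}, {"claw": 0, "tx": 2.82, "ty": -1.17, "tz": 1.91, "ax": 0.0, "ay": 3.3, "az": -0.1}]
[{"claw": 0, "tx": 2.71, "ty": -1.17, "tz": 2.07, "ax": 0.0, "ay": 3.4, "az": -0.1}, {"claw": 0, "tx": 1.46, "ty": 0.0, "tz": 0.37, "ax": 0.0, "ay": 0.0, "az": 0.0}, {"claw": 0, "tx": 1.46, "ty": 0.0, "tz": 0.38, "ax": 0.0, "ay": 0.0, "az": 0.0}, {"claw": 0, "tx": 1.47, "ty": 0.0, "tz": 0.38, "ax": 0.0, "ay": 0.0, "az": 0.0}, {"claw": 0, "tx": 1.46, "ty": 0.0, "tz": 0.37, "ax": 0.0, "ay": 0.0, "az": 0.0}]
[{"claw": 0, "tx": 1.46, "ty": 0.0, "tz": 0.38, "ax": 0.0, "ay": 0.0, "az": 0.0}]
end [0.4884 0.1929 0.1971]
```

Emit:
servo_tool([
  {"claw": 0,"tx": 3.17,"ty": -1.19,"tz": 1.21,"ax": 0.0,"ay": 3.3,"az": -0.1},
  {"claw": 0,"tx": 3.1,"ty": -1.19,"tz": 1.39,"ax": 0.0,"ay": 3.4,"az": -0.1},
  {"claw": 0,"tx": 3.02,"ty": -1.18,"tz": 1.57,"ax": 0.0,"ay": 3.3,"az": -0.1},
  {"claw": 0,"tx": 2.92,"ty": -1.17,"tz": 1.74,"ax": 0.0,"ay": 3.3,"az": -0.1},
  {"claw": 0,"tx": 2.82,"ty": -1.17,"tz": 1.91,"ax": 0.0,"ay": 3.3,"az": -0.1},
])

```text
time: 13.2
tool_pos: [0.4971, 0.0863, 0.2012]
tcp_rot: [[0.026, 1.0, 0.007], [0.958, -0.027, 0.287], [0.287, -0.001, -0.958]]
wrist_force: [0.1, -0.0, -1.3]
opening: 0.0396
```

Emit:
servo_tool([
  {"claw": 0,"tx": 2.71,"ty": -1.17,"tz": 2.07,"ax": 0.0,"ay": 3.4,"az": -0.1},
  {"claw": 0,"tx": 1.46,"ty": 0.0,"tz": 0.37,"ax": 0.0,"ay": 0.0,"az": 0.0},
  {"claw": 0,"tx": 1.46,"ty": 0.0,"tz": 0.38,"ax": 0.0,"ay": 0.0,"az": 0.0},
  {"claw": 0,"tx": 1.47,"ty": 0.0,"tz": 0.38,"ax": 0.0,"ay": 0.0,"az": 0.0},
  {"claw": 0,"tx": 1.46,"ty": 0.0,"tz": 0.37,"ax": 0.0,"ay": 0.0,"az": 0.0},
])

```text
time: 13.82
tool_pos: [0.4897, 0.1786, 0.1972]
tcp_rot: [[0.022, 1.0, 0.012], [0.94, -0.025, 0.341], [0.342, 0.004, -0.94]]
wrist_force: [0.5, 0.6, -0.9]
opening: 0.0394
```

Emit:
servo_tool([
  {"claw": 0,"tx": 1.46,"ty": 0.0,"tz": 0.38,"ax": 0.0,"ay": 0.0,"az": 0.0},
  {"claw": 0,"tx": 0,"ty": 0.0,"tz": 0,"ax": 0.0,"ay": 0.0,"az": 0.0},
  {"claw": 0,"tx": 0,"ty": 0.0,"tz": 0,"ax": 0.0,"ay": 0.0,"az": 0.0},
  {"claw": 0,"tx": 0,"ty": 0.0,"tz": 0,"ax": 0.0,"ay": 0.0,"az": 0.0},
])

```text
time: 14.32
tool_pos: [0.4895, 0.1922, 0.1979]
tcp_rot: [[0.023, 1.0, 0.011], [0.94, -0.025, 0.341], [0.342, 0.003, -0.94]]
wrist_force: [-0.6, 0.7, -1.2]
opening: 0.0392
```

```bash
cat > chk.py <<'E'
from h import *
import sys
tag=sys.argv[1]
s=r.get_state();T=s['tool_pos'];R=s['tcp_rot'];print(s['time'],T,R.round(4).tolist(),s['wrist_force'],s['opening'])
F=T+R@np.array([.0129,0,.0045]);print('face by tool',F)
im,d,P=grab('wrist',tag+'w');C=cloud('wrist',d,P);L=(C-T)@R
f=(d>0)&(L[...,0]>.005)&(L[...,0]<.025)&(abs(L[...,1])<.018)&(L[...,2]>-.02)&(L[...,2]<.05)
p=L[f];k=np.linalg.lstsq(np.c_[p[:,1],p[:,2],np.ones(len(p))],p[:,0],rcond=None)[0];print('wrist face x=a y+b z+c',k.round(4))
m=(d>0)&(L[...,2]<-.015)&(abs(L[...,1])<.02)&(abs(L[...,0])<.02);print('top z',np.median(L[m][:,2]))
y=np.radians(88.6);t=np.radians(20)
X=np.array([np.cos(y)*np.cos(t),np.sin(y)*np.cos(t),np.sin(t)]);Y=np.array([-np.sin(y),np.cos(y),0]);Z=np.cross(X,Y);B=np.c_[X,Y,Z]
for n in('top','scene'):
    im,d,P=grab(n,tag+n);C=cloud(n,d,P);Q=(C-F)@B   # lens axes about tool-believed face centre
    ok=(d>0)
    sk=ok&(abs(Q[...,0]+.013)<.02)&(abs(Q[...,1])<.027)&(abs(Q[...,2])<.05)
    print(n,'sink pts',sk.sum(), *[np.percentile(Q[sk][:,i]*1000,[1,3,50,97,99]).round(1) for i in range(3)])
    fc=sk&(Q[...,0]>-.006)&(abs(Q[...,2])<.035)&(abs(Q[...,1])<.015)
    if fc.sum()>20: print(' face pts',fc.sum(),np.median(Q[fc],0)*1000)
    # lens: cylinder with given axis
    c=ok&(Q[...,0]>.137)&(Q[...,0]<.19)&(np.hypot(Q[...,1],Q[...,2])<.035); q=Q[c]
    from scipy.optimize import least_squares
    v=least_squares(lambda v:np.hypot(q[:,1]-v[0],q[:,2]-v[1])-.024,[0,0],loss='soft_l1',f_scale=.001).x
    ring=ok&(np.hypot(Q[...,1]-v[0],Q[...,2]-v[1])<.03)&(Q[...,0]>.06)&(Q[...,0]<.12)
    print(' cyl centre y,z mm',v*1000,c.sum(),'front',np.percentile(Q[ring][:,0]*1000,[0,1,3,5,10]).round(1),ring.sum())
E
python3 chk.py f1
python3 -c "
import cv2;a=cv2.imread('pics/f1scene.png');cv2.imwrite('pics/f1c.png',cv2.resize(a[60:260,300:480],(540,600),interpolation=cv2.INTER_CUBIC))"
```

```text
14.325 [0.48947794 0.19223266 0.19794748] [[0.0229, 0.9997, 0.011], [0.9396, -0.0253, 0.3414], [0.3416, 0.0025, -0.9398]] [-0.64633616  0.69944943 -1.22073431] 0.0391633545465698
face by tool [0.48982343 0.2058895  0.19812471]
wrist face x=a y+b z+c [ 0.001  -0.0014  0.0131]
top z -0.06621428165691554
top sink pts 182 [-7.1 -5.3 -0.2  0.8  1.1] [-24.  -20.6   3.7  23.2  25.7] [-38.8 -37.2  11.8  42.5  44. ]
 face pts 87 [ 0.03840927 -0.48178549  4.88131461]
 cyl centre y,z mm [ 1.05391578 -3.49638754] 450 front [ 99.7 100.4 101.6 101.9 103. ] 178
scene sink pts 265 [-26.7 -26.   -9.   -0.7  -0.6] [-26.6 -26.  -19.6   9.1  15.5] [-39.5 -37.7 -12.9  38.8  40.5]
 face pts 22 [-0.76570599 -0.74874501  0.16868476]
 cyl centre y,z mm [ 1.32280656 -3.58685705] 593 front [98.7 98.8 98.9 99.2 99.8] 228
```

View pics/f1c.png

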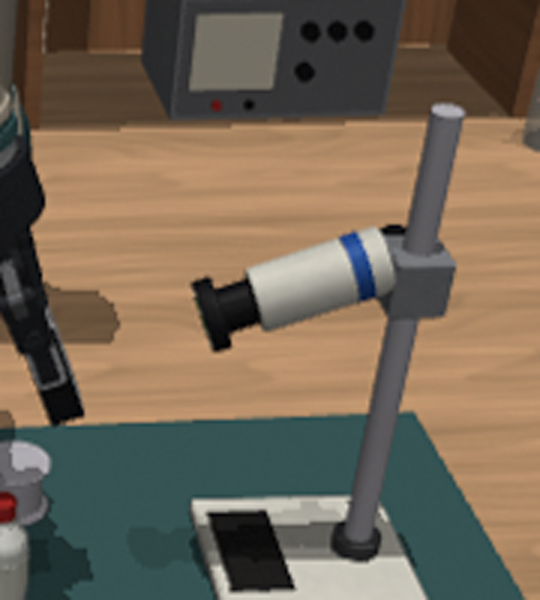

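The crop shows the sink held in front of the lens at left (65,400), clear of the ring at (215,315). By the fixed cameras the lens axis runs about 1 mm to the side of the face middle and 3.5 mm below it. I'll check this against known heights and the wrist camera before correcting.

Run:
```python
from h import *
F=np.array([.48982343,.2058895,.19812471])
y=np.radians(88.6);t=np.radians(20)
X=np.array([np.cos(y)*np.cos(t),np.sin(y)*np.cos(t),np.sin(t)]);Y=np.array([-np.sin(y),np.cos(y),0]);B=np.c_[X,Y,np.cross(X,Y)]
z=np.load('pics/f1w.npz');C=cloud('wrist',z['d'],(z['R'],z['e']));Q=(C-F)@B;d=z['d']
m=(d>0)&(Q[...,0]>.07)&(np.hypot(Q[...,1],Q[...,2])<.04)
print('wrist lens pts',m.sum())
if m.sum(): 
    q=Q[m]*1000;print(np.percentile(q,[0,1,5,50,95,99,100],axis=0).round(1)); r_,c_=np.where(m);print(r_.min(),r_.max(),c_.min(),c_.max())
for n in('top','scene'):
    a=np.load(f'pics/{n}0.npz');im,d=a['im'],a['d'];C=cloud(n,d,(a['R'],a['e']))
    H,S,V=[cv2.cvtColor(im,cv2.COLOR_RGB2HSV)[...,i].astype(int) for i in range(3)]
    def md(nm,m):
        p=C[m&(d>0)];print(n,nm,len(p),np.median(p,0).round(4),'z pct',np.percentile(p[:,2],[5,25,75,95]).round(4))
    w=(V>120)&(S<60)
    md('plate',w&(C[...,2]<.03)&(abs(C[...,0]-.494)<.06)&(abs(C[...,1]-.407)<.07))
    md('mat near stand',(C[...,2]<.012)&(abs(C[...,0]-.49)<.05)&(C[...,1]>.24)&(C[...,1]<.30))
    md('mat near vise',(C[...,2]<.012)&(abs(C[...,0]-.7)<.03)&(abs(C[...,1]+.07)<.05))
    md('column top',(C[...,2]>.375)&(abs(C[...,0]-.49)<.05)&(C[...,1]>.4)&(C[...,1]<.5))
    md('flux cap',((H<8)|(H>172))&(S>120)&(C[...,2]>.085)&(C[...,1]>0)&(C[...,1]<.25))
    md('reel top',(C[...,2]>.04)&(C[...,2]<.055)&(C[...,1]>.05)&(C[...,1]<.25)&(C[...,0]<.45)&(C[...,0]>.3))
```

```text
wrist lens pts 2284
[[ 9.920e+01 -2.600e+01 -2.730e+01]
 [ 9.940e+01 -2.450e+01 -2.560e+01]
 [ 9.960e+01 -2.130e+01 -2.220e+01]
 [ 9.990e+01  1.000e-01 -4.900e+00]
 [ 1.006e+02  2.150e+01  4.600e+00]
 [ 1.008e+02  2.460e+01  6.200e+00]
 [ 1.011e+02  2.620e+01  7.600e+00]]
0 21 208 350
top plate 485 [0.4509 0.4266 0.0139] z pct [0.0097 0.012  0.0156 0.0181]
top mat near stand 679 [0.4895 0.2706 0.0007] z pct [-0.0036 -0.0011  0.0024  0.005 ]
top mat near vise 587 [ 0.7023 -0.0696  0.0012] z pct [-0.0037 -0.0008  0.0029  0.006 ]
top column top 98 [0.4944 0.4461 0.3835] z pct [0.3777 0.382  0.3846 0.386 ]
top flux cap 41 [0.5166 0.161  0.0944] z pct [0.0914 0.093  0.0962 0.0981]
top reel top 351 [0.4034 0.1826 0.0459] z pct [0.0418 0.0445 0.0474 0.0499]
scene plate 798 [0.5244 0.4204 0.0134] z pct [0.011  0.0125 0.0144 0.0159]
scene mat near stand 669 [4.930e-01 2.695e-01 2.000e-04] z pct [-0.0023 -0.0008  0.0012  0.0029]
scene mat near vise 1136 [ 7.013e-01 -7.060e-02  3.000e-04] z pct [-0.0023 -0.0009  0.0011  0.0026]
scene column top 84 [0.5009 0.445  0.3821] z pct [0.3761 0.3791 0.3835 0.3842]
scene flux cap 64 [0.5237 0.1586 0.0938] z pct [0.0862 0.092  0.0951 0.0966]
scene reel top 284 [0.4066 0.1828 0.0451] z pct [0.0424 0.0442 0.046  0.0473]
```

The fixed cameras' heights are unbiased, but they disagree by about 3 mm with the wrist camera, which only just sees the ring's lower part (rows 0–21). I'll tip the tool back 20° about the face so the wrist camera sees the whole ring front, then return.

Run:
```python
from plan import *
s=r.get_state();p,R=np.array(s['tool_pos']),np.array(s['tcp_rot'])
o=np.array([.0129,0,.0045]);F=p+R@o
w=[]
for k in range(1,5):
    R2=R@Ro.from_euler('y',5*k,degrees=True).as_matrix(); w.append((F-R2@o,R2,1))
rows(w,dp=2,claw=0)
```

```text
[{"claw": 0, "tx": -0.03, "ty": 0.0, "tz": 0.11, "ax": 0.0, "ay": 5.0, "az": 0.0}, {"claw": 0, "tx": -0.04, "ty": 0.0, "tz": 0.12, "ax": 0.0, "ay": 5.0, "az": 0.0}, {"claw": 0, "tx": -0.03, "ty": 0.0, "tz": 0.11, "ax": 0.0, "ay": 5.0, "az": 0.0}, {"claw": 0, "tx": -0.04, "ty": 0.0, "tz": 0.12, "ax": 0.0, "ay": 5.0, "az": 0.0}]
end [0.4895 0.1931 0.1933]
```

Emit:
servo_tool([
  {"claw": 0,"tx": -0.03,"ty": 0.0,"tz": 0.11,"ax": 0.0,"ay": 5.0,"az": 0.0},
  {"claw": 0,"tx": -0.04,"ty": 0.0,"tz": 0.12,"ax": 0.0,"ay": 5.0,"az": 0.0},
  {"claw": 0,"tx": -0.03,"ty": 0.0,"tz": 0.11,"ax": 0.0,"ay": 5.0,"az": 0.0},
  {"claw": 0,"tx": -0.04,"ty": 0.0,"tz": 0.12,"ax": 0.0,"ay": 5.0,"az": 0.0},
  {"claw": 0,"tx": 0,"ty": 0.0,"tz": 0,"ax": 0.0,"ay": 0,"az": 0.0},
])

```text
time: 15.1
tool_pos: [0.4895, 0.1922, 0.1922]
tcp_rot: [[0.021, 1.0, 0.018], [0.766, -0.028, 0.642], [0.642, -0.0, -0.767]]
wrist_force: [-0.5, 0.2, -0.2]
opening: 0.0393
```

Emit:
servo_tool([
  {"claw": 0,"tx": 0,"ty": 0.0,"tz": 0,"ax": 0.0,"ay": 0,"az": 0.0},
  {"claw": 0,"tx": 0,"ty": 0.0,"tz": 0,"ax": 0.0,"ay": 0,"az": 0.0},
])

```text
time: 15.35
tool_pos: [0.4896, 0.1939, 0.1939]
tcp_rot: [[0.016, 1.0, 0.018], [0.767, -0.024, 0.642], [0.642, 0.004, -0.767]]
wrist_force: [-0.6, 0.4, -1.7]
opening: 0.039
```

Run:
```python
from h import *
from scipy.optimize import least_squares
s=r.get_state();T=s['tool_pos'];R=s['tcp_rot'];print(s['time'],T,R.round(4).tolist())
im,d,P=grab('wrist','t1');C=cloud('wrist',d,P);L=(C-T)@R
F=np.array([.48982343,.2058895,.19812471])
y=np.radians(88.6);t=np.radians(20)
X=np.array([np.cos(y)*np.cos(t),np.sin(y)*np.cos(t),np.sin(t)]);Y=np.array([-np.sin(y),np.cos(y),0]);B=np.c_[X,Y,np.cross(X,Y)]
Q=(C-F)@B
m=((d>0)&(Q[...,0]>.07)&(Q[...,0]<.125)&(np.hypot(Q[...,1],Q[...,2])<.04))
mm=m.astype(np.uint8);rr,cc=np.where(m);print(m.sum(),rr.min(),rr.max(),cc.min(),cc.max())
q=Q[m]*1000;print(np.percentile(q,[0,1,5,50,95,99,100],axis=0).round(1))
fr=m&(Q[...,0]<np.percentile(Q[m][:,0],60)+.003)
q=Q[fr];A=np.c_[q[:,1:],np.ones(len(q))];k=np.linalg.lstsq(A,q[:,0],rcond=None)[0];print('front plane x=ay+bz+c',k, 'resid',np.std(q[:,0]-A@k))
cs,_=cv2.findContours(mm,cv2.RETR_EXTERNAL,cv2.CHAIN_APPROX_NONE);c=max(cs,key=len)[:,0]
# boundary rays onto the front plane x=k[2]
pts=[]
for u,v in c:
    if v<2: continue
    dr,e=ray('wrist',u,v,P);dr=dr@B;e2=(e-F)@B;a=(k[2]-e2[0])/dr[0];pts.append((e2+a*dr)[1:])
pts=np.array(pts)
f=least_squares(lambda w:np.hypot(pts[:,0]-w[0],pts[:,1]-w[1])-w[2],[0,0,.027],loss='soft_l1',f_scale=.0007).x;print('ring y z r mm',f*1000)
# sink in same picture
fa=(d>0)&(L[...,0]>.005)&(L[...,0]<.025)&(abs(L[...,1])<.018)&(L[...,2]>-.02)&(L[...,2]<.05)
p=L[fa];k=np.linalg.lstsq(np.c_[p[:,1],p[:,2],np.ones(len(p))],p[:,0],rcond=None)[0];print('face x=a y+b z+c',k.round(4))
tp=(d>0)&(L[...,2]<-.028)&(L[...,2]>-.042)&(abs(L[...,1])<.018)&(L[...,0]<.012)&(L[...,0]>-.005);print('top z',np.median(L[tp][:,2]),tp.sum())
sd=(d>0)&(L[...,2]<-.03)&(L[...,2]>-.042)&(abs(L[...,0])<.013);print('top y range',np.percentile(L[sd][:,1],[1,99]))
```

```text
15.35 [0.48963699 0.19391551 0.19390186] [[0.0157, 0.9997, 0.0185], [0.7665, -0.0239, 0.6417], [0.642, 0.0041, -0.7667]]
6822 0 68 223 335
[[ 98.6 -26.  -28.5]
 [ 99.1 -24.9 -24.7]
 [ 99.4 -21.9 -19.2]
 [100.3   0.3   8.3]
 [106.4  22.3  22.9]
 [110.3  25.5  24.1]
 [113.   26.8  25.7]]
front plane x=ay+bz+c [0.00014977 0.02712069 0.10025413] resid 0.0008021156134837805
ring y z r mm [ 0.10643721  1.41817012 27.91792286]
face x=a y+b z+c [ 0.0008 -0.0013  0.0134]
top z -0.03684392962466804 2283
top y range [-0.0417537   0.04355842]
```

View pics/t1.png

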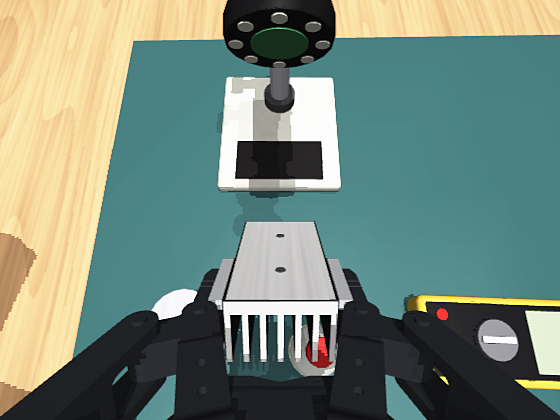

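The picture shows the whole ring front: green glass at (280,42) with LED dots around it, and the held sink's silvery face with its two holes at (280,236) and (280,269). I'll take the lens centre from the glass and LEDs, and compare it with the face in the same picture.

Run:
```python
from h import *
from scipy.optimize import least_squares
z=np.load('pics/t1.npz');im,d=z['im'],z['d'];P=(z['R'],z['e']);C=cloud('wrist',d,P)
F=np.array([.48982343,.2058895,.19812471])
y=np.radians(88.6);t=np.radians(20)
X=np.array([np.cos(y)*np.cos(t),np.sin(y)*np.cos(t),np.sin(t)]);Y=np.array([-np.sin(y),np.cos(y),0]);B=np.c_[X,Y,np.cross(X,Y)]
Q=(C-F)@B*1000
sub=im[0:75,215:345].astype(int)
g=(sub[...,1]>sub[...,0]+12)&(sub[...,1]>sub[...,2]+5); g=cv2.morphologyEx(g.astype(np.uint8),cv2.MORPH_OPEN,np.ones((3,3)))
n,l,st,ce=cv2.connectedComponentsWithStats(g);ms=[(st[i],ce[i]) for i in range(1,n) if st[i][4]>40];print('green',[(s.tolist(),c.round(1).tolist()) for s,c in ms])
q0=np.zeros(75*130,bool)
e=(P[1]-F)@B*1000
def onplane(u,v,x0):
    dr=ray('wrist',u,v,P)[0]@B;a=(x0-e[0])/dr[0];return e+a*dr
i=[i for i in range(1,n) if st[i][2]>40][0]
gm=np.zeros(d.shape,bool);gm[0:75,215:345]=(l==i)&(cv2.erode((l==i).astype(np.uint8),np.ones((3,3)))>0);gm&=d>0
print('glass cloud median',np.median(Q[gm],0),'x pct',np.percentile(Q[gm][:,0],[5,50,95]))
gx=np.median(Q[gm][:,0])
c=max(cv2.findContours((l==i).astype(np.uint8),cv2.RETR_EXTERNAL,cv2.CHAIN_APPROX_NONE)[0],key=len)[:,0]+[215,0]
p=np.array([onplane(u,v,gx)[1:] for u,v in c]);f=least_squares(lambda w:np.hypot(p[:,0]-w[0],p[:,1]-w[1])-w[2],[0,0,13],loss='soft_l1').x;print('glass circle y z r',f)
w=((sub.min(-1)>110)).astype(np.uint8);n,l,st,ce=cv2.connectedComponentsWithStats(w)
L=[ce[i]+[215,0] for i in range(1,n) if 25<st[i][4]<300 and ce[i][1]<70];print(np.round(L,1).tolist())
p=np.array([onplane(u,v,np.median(Q[40:60,230:330][Q[40:60,230:330][:,:,0]>80][:,0]))[1:] for u,v in L if v<64]);f=least_squares(lambda w:np.hypot(p[:,0]-w[0],p[:,1]-w[1])-w[2],[0,0,20],loss='soft_l1').x;print('led circle',f,len(p))
# sink: holes and face corners relative tool, same picture
s=r.get_state();T=s['tool_pos'];R=s['tcp_rot'];et=(P[1]-T)@R*1000
gray=cv2.cvtColor(im,cv2.COLOR_RGB2GRAY)
for (u,v) in((280,236),(280,269)):
    win=gray[v-9:v+10,u-12:u+13].astype(int);mk=win<110;vv,uu=np.where(mk);uc,vc=u-12+uu.mean(),v-9+vv.mean()
    dr=(ray('wrist',uc,vc,P)[0])@R;a=(13.1-et[0])/dr[0];print('hole',round(uc,1),round(vc,1),(et+a*dr).round(1))
Lt=(C-T)@R*1000
fa=(d>0)&(Lt[...,0]>8)&(Lt[...,0]<20)&(abs(Lt[...,1])<24)&(Lt[...,2]<60);rr,cc=np.where(fa);print('face z,y range',np.percentile(Lt[fa][:,2],[.5,99.5]),np.percentile(Lt[fa&(Lt[...,2]>22)][:,1],[.5,99.5]),rr.min(),rr.max())
```

```text
green [([36, 27, 58, 32, 1499], [64.0, 42.6])]
glass cloud median [99.71576876  0.30102942 -0.66918551] x pct [ 99.18871074  99.71576876 100.28412028]
glass circle y z r [ 0.29922584 -1.79486259 14.04648301]
[[278.4, 13.5]]
led circle [1.96361999e-02 7.60466125e-01 2.07607195e+01] 1
hole 279.7 235.1 [13.1  0.3 22.1]
hole 280.1 269.1 [ 13.1   0.5 -14. ]
face z,y range [-85.85256525  40.95623886] [-19.25230851  20.34233907] 221 419
```

The same-picture comparison gives the lens 98.6 mm ahead of the face, 0.7 mm to the side and 2 mm below. The fixed cameras agree within about 1 mm (99.4, +1.2, −3.4). I'll return to the shown pose and apply the mean correction.

Emit:
servo_tool([
  {"claw": 0,"tx": 0.05,"ty": 0.0,"tz": -0.12,"ax": 0.0,"ay": -5.0,"az": 0.0},
  {"claw": 0,"tx": 0.04,"ty": 0.0,"tz": -0.11,"ax": 0.0,"ay": -5.0,"az": 0.0},
  {"claw": 0,"tx": 0.05,"ty": 0.0,"tz": -0.12,"ax": 0.0,"ay": -5.0,"az": 0.0},
  {"claw": 0,"tx": 0.04,"ty": 0.0,"tz": -0.11,"ax": 0.0,"ay": -5.0,"az": 0.0},
  {"claw": 0,"tx": -0.07,"ty": -0.1,"tz": 0.27,"ax": 0.0,"ay": 0,"az": 0.0},
])

```text
time: 16.02
tool_pos: [0.4887, 0.1947, 0.1968]
tcp_rot: [[0.018, 1.0, 0.013], [0.939, -0.021, 0.342], [0.343, 0.006, -0.939]]
wrist_force: [0.5, 0.9, -1.7]
opening: 0.0398
```

Emit:
servo_tool([
  {"claw": 0,"tx": 0,"ty": 0.0,"tz": 0,"ax": 0.0,"ay": 0,"az": 0.0},
  {"claw": 0,"tx": 0,"ty": 0.0,"tz": 0,"ax": 0.0,"ay": 0,"az": 0.0},
  {"claw": 0,"tx": 0,"ty": 0.0,"tz": 0,"ax": 0.0,"ay": 0,"az": 0.0},
  {"claw": 0,"tx": 0,"ty": 0.0,"tz": 0,"ax": 0.0,"ay": 0,"az": 0.0},
])

```text
time: 16.52
tool_pos: [0.4886, 0.1925, 0.1952]
tcp_rot: [[0.023, 1.0, 0.011], [0.939, -0.026, 0.342], [0.342, 0.002, -0.94]]
wrist_force: [-0.2, -0.9, -1.2]
opening: 0.0392
```

```bash
sed -i 's/\[.0129,0,.0045\]/[.0131,.0003,.0038]/' chk.py; python3 chk.py f2
python3 - <<'E'
from h import *
s=[r.get_state() for _ in range(3)];print([x['tool_pos'].round(4).tolist() for x in s],np.abs(s[0]['joint_velocities']).max())
# stand heading: plate edges
a=np.load('pics/f2scene.npz');print(s[0]['joint_positions'].round(1))
E
```

```text
16.525 [0.4885521  0.19246895 0.19520493] [[0.0234, 0.9997, 0.0109], [0.9394, -0.0257, 0.3419], [0.3421, 0.0022, -0.9397]] [-0.22430842 -0.88355031 -1.15867233] 0.03918665331651438
face by tool [0.48919964 0.20606639 0.19611617]
wrist face x=a y+b z+c [ 0.0008 -0.0012  0.0131]
top z -0.06624035283163368
top sink pts 180 [-5.8 -3.9 -0.4  0.6  1. ] [-24.  -22.5   4.3  24.8  26.3] [-36.4 -35.8  12.3  41.9  46.8]
 face pts 84 [-0.14286796  0.48490012  2.79603565]
 cyl centre y,z mm [ 0.49919397 -1.6224154 ] 450 front [100.2 100.4 101.9 102.4 103.2] 174
scene sink pts 273 [-26.5 -25.9  -8.3  -0.8  -0.7] [-26.5 -26.  -19.4  10.8  16.7] [-39.5 -37.9 -12.7  39.5  40.1]
 face pts 25 [-0.86030339  1.71225326 -0.27037445]
 cyl centre y,z mm [ 0.85646968 -1.53046656] 588 front [ 99.2  99.3  99.5  99.7 100.3] 226
[[0.4885, 0.1927, 0.1953], [0.4885, 0.1927, 0.1953], [0.4885, 0.1927, 0.1953]] 0.17637642560191313
[  0.2  11.3 102.3  21.8  67.2  -7.1]
```

```bash
python3 -c "
from plant import r
print(r.hand_in())"
```

```text
the job is handed in; nothing more can be done
None
```

I wound the vise open two full turns anticlockwise with the handle pinched from above, and the jaw backed off about 8 mm. I then lifted the heat sink out and handed in with it held still at the inspection camera, at 16.5 s of the 61 s allowed.

**Position:** In the last check the face was 99 to 100 mm from the lens. By the fixed cameras its middle was 0.5 to 0.9 mm to the side of the lens axis and about 1.6 mm above it. An earlier wrist-camera picture with the glass and face together disagreed by about 2 mm in height. It puts the face about 0.5 mm below the axis, so I left it there.

**Angle:** The face leans back 20.0° with a heading of 88.6°, matching the stand, and its sideways roll is about 0.1°. It is the same end up as in the vise.

**Handling:** The grip stayed at about 39 mm throughout, with no sign of slipping. The highest wrist force I read was about 19 N, while cranking. The arm kept clear of the camera and its stand, but I took no separate picture of the other items at the end.

Four early move calls were refused because some row values were missing. The arm did not move for any of them.

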